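Sort the turned finials by length and stand them in their lanes

TASK

A batch of turned wooden finials in two lengths is mixed up on the bench, and some have tipped over. Stand every finial upright in the lane whose fixed pattern has its length, flat on the board between the two strips: long ones in the lane of the long pattern, short ones in the lane of the short pattern, none left lying, in the wrong lane or on the bench. Do not disturb the glue bottle or the wax jar.

Things in the scene. Friction and masses are not known exactly. Their poses are not given: they have to be found in the camera images.
- lane_short: Lane for short finials: fixed plywood board 340 x 80 x 8 mm. Origin: centre of underside; x along the lane, away from the robot, z up. Strips along both long edges, 8 mm wide, top 13 mm above the bench; 64 mm clear between. At x = -140 mm a 95 mm short finial, the pattern, is fixed. The boards differ only in the pattern; either may be on the left.
- short_0: Short wooden finial, 95 mm long, 120 g or so: square plinth 46 x 46 x 20 mm, round barrel 44 mm across up to 75 mm, pointed top 36 mm across. Origin: centre of the plinth's underside; z along it, foot to tip; x, y square to the plinth. Lying, its axis is 23 mm above what it lies on. Starts standing, right, in its lane (lane x about -80 mm).
- short_1: Short wooden finial, 95 mm long, 120 g or so: square plinth 46 x 46 x 20 mm, round barrel 44 mm across up to 75 mm, pointed top 36 mm across. Origin: centre of the plinth's underside; z along it, foot to tip; x, y square to the plinth. Lying, its axis is 23 mm above what it lies on. May be absent. Starts tipped over in either lane, tip away from the robot.
- short_2: Short wooden finial, 95 mm long, 120 g or so: square plinth 46 x 46 x 20 mm, round barrel 44 mm across up to 75 mm, pointed top 36 mm across. Origin: centre of the plinth's underside; z along it, foot to tip; x, y square to the plinth. Lying, its axis is 23 mm above what it lies on. May be absent. Starts lying on the bench, tip roughly away from the robot.
- short_3: Short wooden finial, 95 mm long, 120 g or so: square plinth 46 x 46 x 20 mm, round barrel 44 mm across up to 75 mm, pointed top 36 mm across. Origin: centre of the plinth's underside; z along it, foot to tip; x, y square to the plinth. Lying, its axis is 23 mm above what it lies on. May be absent. Starts standing on the bench.
- lane_tall: Lane for tall finials: fixed plywood board 340 x 80 x 8 mm. Origin: centre of underside; x along the lane, away from the robot, z up. Strips along both long edges, 8 mm wide, top 13 mm above the bench; 64 mm clear between. At x = -140 mm a 130 mm tall finial, the pattern, is fixed. The boards differ only in the pattern; either may be on the left.
- tall_0: Tall wooden finial, 130 mm long, 170 g or so: square plinth 46 x 46 x 20 mm, round barrel 44 mm across up to 110 mm, pointed top 36 mm across. Origin: centre of the plinth's underside; z along it, foot to tip; x, y square to the plinth. Lying, its axis is 23 mm above what it lies on. Starts standing, right, in its lane (lane x about -80 mm).
- tall_1: Tall wooden finial, 130 mm long, 170 g or so: square plinth 46 x 46 x 20 mm, round barrel 44 mm across up to 110 mm, pointed top 36 mm across. Origin: centre of the plinth's underside; z along it, foot to tip; x, y square to the plinth. Lying, its axis is 23 mm above what it lies on. May be absent. Starts tipped over in either lane, tip away from the robot.
- tall_2: Tall wooden finial, 130 mm long, 170 g or so: square plinth 46 x 46 x 20 mm, round barrel 44 mm across up to 110 mm, pointed top 36 mm across. Origin: centre of the plinth's underside; z along it, foot to tip; x, y square to the plinth. Lying, its axis is 23 mm above what it lies on. May be absent. Starts lying on the bench, tip roughly away from the robot.
- tall_3: Tall wooden finial, 130 mm long, 170 g or so: square plinth 46 x 46 x 20 mm, round barrel 44 mm across up to 110 mm, pointed top 36 mm across. Origin: centre of the plinth's underside; z along it, foot to tip; x, y square to the plinth. Lying, its axis is 23 mm above what it lies on. May be absent. Starts standing on the bench.
- glue: Bystander: glue bottle, 60 mm across, 150 mm tall, standing beside the work. Origin: centre of its underside.
- wax: Bystander: jar of wax, 84 mm across, 60 mm tall, standing beside the work. Origin: centre of its underside.
Things that resemble listed ones, but are neither listed nor needed, are in the scene too. Leave any green look-alike of the tall_2 alone. What is shaped like the tall_1 but orange is not meant.

How it is judged:
By the outcome, as a careful person would: the job done as asked, in the order asked, and still so for the second after the job is handed in, with the robot touching nothing.
Of short_1, short_2, short_3, tall_1, tall_2, tall_3 only 5 to 6 are there at a start; the rules pass over those that are not, and their reading is None.
At some moment in a run one of short_2, tall_2 may be knocked a few centimetres aside while the robot is not near it.
Once in a run the grip may slacken for a moment while it holds something.
It also fails if it takes over 210 s, if anything falls off the work surface, if the arm or the gripper's body presses on something with over 40 N, if the wrist force passes 120 N, or if a joint passes its speed limit or range.

ROBOT

A 6-joint arm with a two-finger parallel gripper is mounted at the origin on the work surface. World frame = base frame: x ahead of the robot, y to its left, z up, the work surface at z = 0. Lengths are in mm, angles in rad, forces in N, time in s.
With the tool pointing down it reaches from about 350 to 875 mm from the base axis. Payload 4.2 kg.
Tool frame: the origin (TCP) lies midway between the tips of the shut fingers; the grasp point (between the pads) lies 19 mm behind it; x points along the fingers, y is the direction in which the jaws open and shut, and the axes are right-handed (so a half turn about x gives the same grasp; the last joint's range is limited). The gripper opens to 85 mm and grips with 20 to 120 N. Pads are 22 mm wide; open, the fingers measure 114 mm over their backs; the gripper's body (76 mm by 85 mm) begins 54 mm behind the grasp point. The pads swing forward as they close: fully open they stand 13 mm farther back than shut.
Start: joints at [1.553, 0.385, 0.008, 0, -1.194, -0.259], TCP at [170.767, 601.197, 231.312] pointing down, gripper open.
Joint ranges: [-3.14, 3.14], [-1.21, 2.06], [-1.07, 1.41], [-3.16, 2.05], [-2.99, -0.16], [-3.1, 3.1]. Speed limits (rad/s): [2.79, 2.79, 3.14, 3.14, 3.14, 3.14].

INTERFACE

Orientations are given as a unit quaternion [x, y, z, w].
In Python, from bench import readout, imaging, arm gives the robot as it stands.
- The arm moves only by the tool arm_command, never from a script. Its argument "increments" is a list of rows, each a list of 3 entries, a list of its own where there are three numbers: the turn, a rotation vector about the world's x, y, z in degrees, then the shift along the world's x, y, z in mm, then the closure, from 0 (fully open) to 1 (shut). In form: [[[ax, ay, az], [tx, ty, tz], fingers], ...]. A call has exactly 5 rows; each row is the pose to reach, as a shift and turn from the pose measured when the call began; what a row does not reach only later rows make up. A row lasts 1/10 s, in which the tool goes at most 50 mm and 8.59 degrees, less where a joint would pass 70% of its speed; a pose out of reach is approached as far as the arm can. A call with a gripper value outside its range is refused whole. The fingers move at their own pace and stop on an object; the grip force is fixed at half the most. Time passes only in rows, so rows that repeat a pose let the fingers close, or fill a call up. It gives the time, the measured TCP pose, the force and the opening at its end, in the units of the state.
- readout.read_state(): the state, without advancing time (a new reading comes with each control period).
- imaging.get_image(name): name is "scene" or "side" or "wrist"; returns (picture, depth): 384x512x3 uint8, blue, green, red; 384x512 float32, mm along the optical axis (not along the pixel's ray), 0 where there is no reading.
- imaging.camera_info(name): a dict with "vfov" (degrees; the focal length in pixels is half the picture's height over the tangent of half this angle, whatever the lens; pixels are square), "cx", "cy" (the principal point, pixels), "eye" and "rotation" of the camera in the world; the wrist camera has in their place "T_tool_cam" (4x4, takes a point from camera to tool coordinates, whose origin is the TCP and whose axes are the tool frame's). Camera axes: x right, y down, z forward; pixel columns grow to the right and rows downward; lengths in mm; the calibration is good to about 2 mm. A picture is of the moment at which its call begins: read the wrist's pose just before it. camera_info takes no time and is no camera call.
- arm.job_done(): hands the job in, once; it reports no verdict.
The state is a dict: "clock": time; "joints": joint angles; "joint_vel": joint speeds; "joint_efforts": joint torques, N m; "position": TCP position; "ee_rot": TCP orientation; "contact_force": force on the tool from outside, world axes, zero at the start; "wrist_torque": the same for the moment, N m; "gripper_width": finger opening in mm.
Only numpy, scipy, OpenCV 4.12 (cv2) and the standard library are available. Lean on these libraries where they do the work, as an engineer would, in place of code of your own. Each camera call takes 0.05 s, during which the arm holds its last target. There are 200 camera calls.

## Working session

There is one attempt and no reset: what is moved stays moved. The work goes in short steps, Python scripts to look and compute and a tool call to move; the robot and the scene stay as the last step left them, time stands still between calls to the robot, and variables do not carry over. Pictures are saved under pics/ and viewed, about 12 in all and at most 16, crops included, and the job is handed in when it is done.

Besides the shell and the picture viewer there is one more tool, called after "Call:" as name(argument=value, ...) on one line, values as JSON. arm_command: Moves the arm, as the interface text tells. Its arguments: {"type":"object","properties":{"increments":{"type":"array","items":{"type":"array"}}},"required":["increments"]}

```bash
ls; mkdir -p pics; cat > h.py <<'E'
import numpy as np, cv2
from bench import readout, imaging, arm
from scipy.spatial.transform import Rotation as R
def cam(name,st=None):
    c=imaging.camera_info(name)
    if name=="wrist":
        T=np.eye(4);T[:3,:3]=R.from_quat(st["ee_rot"]).as_matrix();T[:3,3]=st["position"]
        M=T@np.array(c["T_tool_cam"])
    else:
        M=np.eye(4);M[:3,:3]=np.array(c["rotation"]).reshape(3,3);M[:3,3]=c["eye"]
    return c,M
def shot(name):
    st=readout.read_state();im,d=imaging.get_image(name);c,M=cam(name,st)
    f=im.shape[0]/2/np.tan(np.radians(c["vfov"])/2)
    v,u=np.mgrid[:im.shape[0],:im.shape[1]]
    P=np.stack([(u-c["cx"])/f*d,(v-c["cy"])/f*d,d],-1)@M[:3,:3].T+M[:3,3]
    P[d<=0]=np.nan
    return im,d,P,st
E
python3 - <<'E'
from h import *
for n in ["scene","side","wrist"]:
    im,d,P,st=shot(n); cv2.imwrite(f"pics/{n}0.png",im); np.savez(f"pics/{n}0.npz",im=im,P=P)
    c=imaging.camera_info(n);print(n,c)
print(st)
E
```

```text
picsTraceback (most recent call last):
  File "<stdin>", line 3, in <module>
  File "h.py", line 13, in shot
    st=readout.read_state();im,d=imaging.get_image(name);c,M=cam(name,st)
                                                             ~~~^^^^^^^^^
  File "h.py", line 10, in cam
    M=np.eye(4);M[:3,:3]=np.array(c["rotation"]).reshape(3,3);M[:3,3]=c["eye"]
                         ~~~~~~~~~~~~~~~~~~~~~~~~~~~~~~~^^^^^
ValueError: cannot reshape array of size 4 into shape (3,3)
```

```bash
sed -i 's/np.array(c\["rotation"\]).reshape(3,3)/R.from_quat(c["rotation"]).as_matrix()/' h.py
python3 - <<'E'
from h import *
for n in ["scene","side","wrist"]:
    im,d,P,st=shot(n); cv2.imwrite(f"pics/{n}0.png",im); np.savez(f"pics/{n}0.npz",im=im,P=P)
    c=imaging.camera_info(n);print(n,c)
print(st)
E
```

```text
scene {'vfov': 54.790153548517694, 'cx': 251.66929249989786, 'cy': 195.3337631872097, 'eye': array([ 996.27042865, -767.51001957,  938.89674922]), 'rotation': array([ 0.87902442,  0.27490333, -0.10984716, -0.37373497])}
side {'vfov': 48.96074420817068, 'cx': 261.64143668285624, 'cy': 191.00759016852274, 'eye': array([ 281.23639201, -927.31929827, 1077.90990617]), 'rotation': array([ 0.92303002, -0.1236637 ,  0.03924814, -0.36219118])}
wrist {'vfov': 62.42235189786325, 'cx': 255.28913028813028, 'cy': 185.83316937255472, 'T_tool_cam': array([[ 6.00241167e-05, -2.82818052e-01,  9.59173574e-01,
        -1.43167742e+02],
       [ 9.99999996e-01,  7.86684640e-05, -3.93831270e-05,
        -1.96445463e+00],
       [-6.43184525e-05,  9.59173573e-01,  2.82818056e-01,
        -7.19435648e+01],
       [ 0.00000000e+00,  0.00000000e+00,  0.00000000e+00,
         1.00000000e+00]])}
{'clock': 0.15, 'joints': array([ 1.55260871e+00,  3.85389076e-01,  6.98040576e-03, -3.54874129e-04,
       -1.19398904e+00, -2.58648189e-01]), 'joint_vel': array([-0.00147344, -0.00321874,  0.00452075,  0.00281984, -0.00014646,
        0.00226744]), 'joint_efforts': array([ 7.98882752e-05, -3.92678690e+01,  1.88582200e+01,  4.18863147e+00,
       -3.39501501e-03,  2.37637686e-06]), 'position': array([170.65675905, 600.81428212, 230.48283672]), 'ee_rot': array([-0.70028918,  0.09818585,  0.70038494,  0.0970337 ]), 'contact_force': array([-0.7722269 , -0.02065519,  0.91356622]), 'wrist_torque': array([ 0.02826908,  0.03120415, -0.03172084]), 'gripper_width': 85.40117295280542}
```

View pics/scene0.png

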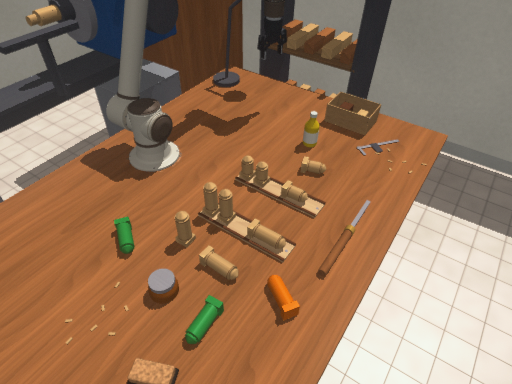

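View pics/side0.png

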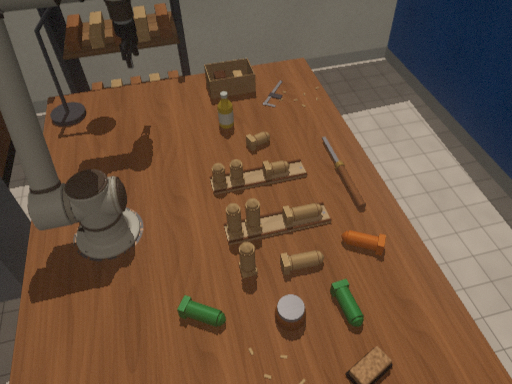

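The scene picture shows the left lane with short standing finials (247,168 and 262,173) and one lying at (295,194). The right lane has tall standing ones (211,198 and 226,206) and one lying at (266,236). On the bench there is a short one lying at (313,167), a tall one standing at (184,228) and a tall one lying at (219,265). The green (124,235; 205,320) and orange (283,297) look-alikes stay where they are. Next I'll measure.

```bash
cat >> h.py <<'E'
def clusters(im,P,zmin=16,verbose=True,roi=(250,1000,-400,500)):
    hsv=cv2.cvtColor(im,cv2.COLOR_BGR2HSV)
    m=(P[...,2]>zmin)&(P[...,2]<200)&(P[...,0]>roi[0])&(P[...,0]<roi[1])&(P[...,1]>roi[2])&(P[...,1]<roi[3])
    n,l,s,c=cv2.connectedComponentsWithStats(m.astype(np.uint8),connectivity=4)
    out=[]
    for i in range(1,n):
        if s[i,4]<60: continue
        p=P[l==i]; rect=cv2.minAreaRect(p[:,:2].astype(np.float32))
        h=np.median(hsv[l==i],axis=0)
        print("pix",c[i].round(),"n",s[i,4],"hsv",h,"rect",np.round(rect[0]),np.round(rect[1]),round(rect[2],1),"zmax",np.percentile(p[:,2],98).round(),"zmed",np.median(p[:,2]).round())
        out.append((l==i,rect))
    return out
E
python3 - <<'E'
from h import *
for n in ["scene","side"]:
    z=np.load(f"pics/{n}0.npz");print(n);clusters(z["im"],z["P"])
st=readout.read_state();print(R.from_quat(st["ee_rot"]).as_matrix().round(2))
# lanes: points z 6-15
for n in ["scene","side"]:
    P=np.load(f"pics/{n}0.npz")["P"]
    m=(P[...,2]>5)&(P[...,2]<16)
    m=cv2.morphologyEx(m.astype(np.uint8),cv2.MORPH_OPEN,np.ones((2,2)))
    k,l,s,c=cv2.connectedComponentsWithStats(m)
    for i in range(1,k):
        if s[i,4]>150:
            r=cv2.minAreaRect(P[l==i][:,:2].astype(np.float32));print("lane?",n,c[i].round(),s[i,4],np.round(r[0],1),np.round(r[1]),round(r[2],1))
E
```

```text
scene
pix [311. 130.] n 396 hsv [ 23. 125. 124.] rect [486. 428.] [59. 47.] 38.7 zmax 152.0 zmed 81.0
pix [254. 171.] n 540 hsv [ 16. 128. 110.] rect [421. 112.] [ 64. 108.] 88.5 zmax 102.0 zmed 61.0
pix [312. 165.] n 261 hsv [ 16. 127. 150.] rect [578. 283.] [92. 52.] 16.9 zmax 50.0 zmed 39.0
pix [293. 192.] n 341 hsv [ 16. 126. 147.] rect [594. 100.] [48. 96.] 81.3 zmax 58.0 zmed 46.0
pix [218. 202.] n 867 hsv [ 16. 127. 111.] rect [ 424. -107.] [110.  59.] 2.1 zmax 136.0 zmed 83.0
pix [341. 242.] n 637 hsv [ 12. 162. 150.] rect [822.  53.] [ 31. 369.] 0.6 zmax 33.0 zmed 25.0
pix [183. 227.] n 455 hsv [ 16. 127. 112.] rect [ 403. -257.] [45. 48.] 2.1 zmax 128.0 zmed 80.0
pix [265. 234.] n 577 hsv [ 16. 127. 160.] rect [ 621. -113.] [130.  53.] 6.1 zmax 57.0 zmed 48.0
pix [127. 240.] n 197 hsv [ 62. 156. 131.] rect [ 278. -373.] [53. 56.] 88.8 zmax 47.0 zmed 40.0
pix [218. 263.] n 636 hsv [ 16. 127. 172.] rect [ 563. -282.] [ 48. 129.] 88.1 zmax 48.0 zmed 41.0
pix [282. 296.] n 702 hsv [ 13.  226.  217.5] rect [ 764. -264.] [ 46. 125.] 56.7 zmax 49.0 zmed 42.0
pix [216. 302.] n 100 
[... 1152 characters left out ...]
[300. 260.] n 624 hsv [ 16. 122. 135.] rect [ 557. -284.] [ 48. 127.] 88.1 zmax 48.0 zmed 39.0
pix [338. 284.] n 84 hsv [ 59.  116.5 126. ] rect [ 628. -393.] [47. 13.] 0.6 zmax 48.0 zmed 45.0
pix [212. 313.] n 194 hsv [ 57. 129. 108.] rect [ 275. -376.] [50. 48.] 0.7 zmax 46.0 zmed 40.0
[[-0.   -0.27 -0.96]
 [-0.   -0.96  0.27]
 [-1.    0.   -0.  ]]
lane? scene [155. 161.] 416 [nan nan] [nan  0.] nan
lane? scene [286. 196.] 901 [540.6  76. ] [341.  86.] 12.1
lane? scene [250. 236.] 1078 [ 538.1 -113.2] [336.  89.] 1.0
lane? side [262. 179.] 747 [534.   85.1] [352.  53.] 13.8
lane? side [112. 241.] 805 [ 20.6 -29.5] [193. 133.] 32.9
lane? side [278. 227.] 865 [ 533.9 -115. ] [ 74. 339.] 86.4
```

View pics/wrist0.png

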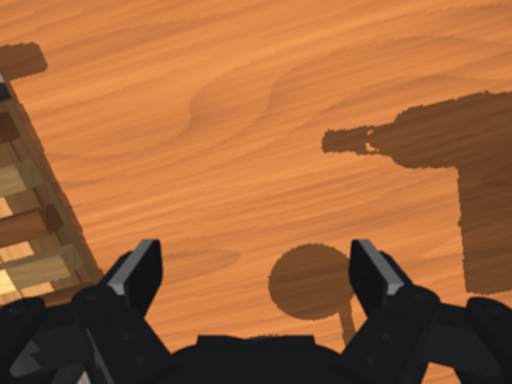

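The left lane is the short one: pattern near (384,105), lane centre about x 525. The right lane is the tall one: pattern near (390,-119). Both tipped ones are already in the correct lanes. I'll start with tall_3, which is standing at (400,-258), and swing over to it first.

Call:
arm_command(increments=[[[0,0,3],[26,-42,4],0],[[0,0,6],[52,-84,8],0],[[0,0,9],[78,-126,12],0],[[0,0,12],[104,-168,16],0],[[0,0,15.7],[129,-211,20],0]])

```text
clock: 0.7
position: [300.3, 388.0, 250.7]
ee_rot: [0.707, -0.0, -0.707, 0.001]
contact_force: [0.3, 0.5, -0.2]
gripper_width: 85.5
```

Call:
arm_command(increments=[[[0,0,0],[24,-44,0],0],[[0,0,0],[48,-88,0],0],[[0,0,0],[72,-132,0],0],[[0,0,0],[96,-176,0],0],[[0,0,0],[120,-220,0],0]])

```text
clock: 1.2
position: [419.5, 168.3, 251.0]
ee_rot: [0.707, -0.0, -0.707, 0.001]
contact_force: [0.9, 0.5, 0.1]
gripper_width: 85.2
```

Call:
arm_command(increments=[[[0,0,0],[0,-50,0],0],[[0,0,0],[0,-100,0],0],[[0,0,0],[0,-150,0],0],[[0,0,0],[0,-200,0],0],[[0,0,0],[0,-250,0],0]])

```text
clock: 1.7
position: [419.0, -81.7, 251.3]
ee_rot: [0.708, 0.0, -0.707, 0.001]
contact_force: [0.8, -0.0, 0.2]
gripper_width: 85.6
```

Call:
arm_command(increments=[[[0,0,0],[-10,-45,0],0],[[0,0,0],[-20,-80,0],0],[[0,0,0],[-30,-100,0],0],[[0,0,0],[-40,-100,0],0],[[0,0,0],[-40,-100,0],0]])

```text
clock: 2.2
position: [377.7, -181.7, 251.2]
ee_rot: [0.708, -0.0, -0.707, -0.0]
contact_force: [-0.1, 0.3, 0.2]
gripper_width: 85.5
```

```bash
cat >> h.py <<'E'
def snap(n,tag):
    im,d,P,st=shot(n);cv2.imwrite(f"pics/{tag}.png",im);np.savez(f"pics/{tag}.npz",im=im,P=P);print(st["clock"],st["position"].round(1),st["joints"].round(2),round(st["gripper_width"],1));return im,P
E
python3 - <<'E'
from h import *
im,P=snap("wrist","w1");clusters(im,P)
im,P=snap("side","s1");clusters(im,P,roi=(350,720,-330,350))
E
```

```text
2.2 [ 377.7 -181.7  251.2] [-0.06  0.01 -0.42  0.   -1.14  1.63] 85.5
pix [350.  25.] n 2265 hsv [ 20. 120. 249.] rect [ 520. -279.] [46. 45.] 87.8 zmax 48.0 zmed 45.0
pix [460.  67.] n 1481 hsv [ 13. 207. 142.] rect [ 476. -394.] [57. 12.] 0.0 zmax 61.0 zmed 36.0
pix [179.  88.] n 3168 hsv [ 17. 129. 227.] rect [ 454. -110.] [46. 45.] 1.3 zmax 137.0 zmed 126.0
pix [10. 94.] n 913 hsv [ 16. 130. 102.] rect [450.  97.] [21. 46.] 87.6 zmax 45.0 zmed 28.0
pix [330. 143.] n 2825 hsv [ 17. 128. 227.] rect [ 400. -255.] [46. 45.] 1.7 zmax 129.0 zmed 111.0
pix [187. 152.] n 2975 hsv [ 17. 129. 220.] rect [ 393. -112.] [46. 46.] 89.9 zmax 137.0 zmed 119.0
pix [ 16. 149.] n 1377 hsv [ 15. 132. 109.] rect [387. 103.] [46. 35.] 0.5 zmax 65.0 zmed 35.0
pix [413. 238.] n 1773 hsv [ 66. 185. 178.] rect [ 273. -380.] [38. 74.] 53.1 zmax 45.0 zmed 38.0
2.25 [ 378.6 -181.4  251.4] [-0.06  0.01 -0.42  0.   -1.14  1.63] 85.4
pix [257. 139.] n 250 hsv [ 16.  123.  114.5] rect [571. 279.] [92. 47.] 13.4 zmax 47.0 zmed 37.0
pix [275. 168.] n 328 hsv [ 16. 123. 112.] rect [587.  99.] [54. 97.] 76.0 zmax 56.0 zmed 44.0
pix [240. 174.] n 117 hsv [ 15. 126.  87.] rect [454.  96.] [27. 28.] 2.3 zmax 85.0 zmed 51.0
pix [216. 178.] n 152 hsv [ 16.  131.5  92. ] rect [375. 105.] [29. 48.] 1.7 zmax 89.0 zmed 53.0
pix [252. 215.] n 457 hsv [ 16. 126.  93.] rect [ 451. -114.] [46. 47.] 1.6 zmax 133.0 zmed 84.0
pix [301. 213.] n 541 hsv [ 16. 122. 129.] rect [ 615. -115.] [127.  50.] 0.7 zmax 55.0 zmed 46.0
pix [234. 221.] n 431 hsv [ 16. 127.  93.] rect [ 390. -117.] [46. 50.] 83.9 zmax 132.0 zmed 81.0
pix [346. 238.] n 90 hsv [ 12.  194.  128.5] rect [ 710. -246.] [19. 40.] 0.5 zmax 43.0 zmed 31.0
pix [247. 259.] n 471 hsv [ 16. 127.  92.] rect [ 397. -261.] [43. 46.] 89.6 zmax 127.0 zmed 87.0
pix [300. 260.] n 629 hsv [ 17. 121. 140.] rect [ 557. -283.] [ 50. 127.] 87.5 zmax 47.0 zmed 39.0
```

View pics/w1.png

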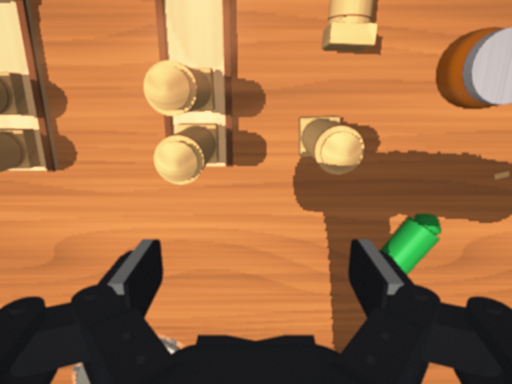

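The wrist view shows tall_3 standing at (330,143), i.e. (400,-255). The tall pattern is at (187,152) and tall_0 at (179,88). I'll grasp tall_3 from above.

Call:
arm_command(increments=[[[0,0,0],[11,-37,0],0],[[0,0,0],[22,-74,0],0],[[0,0,0],[22,-74,-40],0],[[0,0,0],[22,-74,-85],0],[[0,0,0],[22,-74,-110],0]])

```text
clock: 2.8
position: [400.1, -253.8, 138.4]
ee_rot: [-0.707, -0.001, 0.708, -0.001]
contact_force: [-0.4, 0.4, 0.1]
gripper_width: 85.6
```

Call:
arm_command(increments=[[[0,0,0],[0,0,-35],0],[[0,0,0],[0,0,-70],0],[[0,0,0],[0,0,-70],1],[[0,0,0],[0,0,-70],1],[[0,0,0],[0,0,-70],1]])

```text
clock: 3.3
position: [402.2, -253.9, 70.2]
ee_rot: [0.708, 0.001, -0.706, 0.002]
contact_force: [0.3, -1.4, 0.8]
gripper_width: 43.9
```

Call:
arm_command(increments=[[[0,0,0],[0,0,0],1],[[0,0,0],[0,0,0],1],[[0,0,0],[0,0,0],1],[[0,0,0],[0,0,15],1],[[0,0,0],[0,0,40],1]])

```text
clock: 3.8
position: [400.7, -253.5, 109.5]
ee_rot: [-0.706, -0.002, 0.708, -0.001]
contact_force: [0.9, -0.6, -1.2]
gripper_width: 42.7
```

Call:
arm_command(increments=[[[0,0,0],[0,0,40],1],[[0,0,0],[40,0,60],1],[[0,0,0],[80,20,60],1],[[0,0,0],[117,40,60],1],[[0,0,0],[117,60,60],1]])

```text
clock: 4.3
position: [521.8, -192.8, 169.5]
ee_rot: [0.708, 0.002, -0.707, 0.001]
contact_force: [-0.6, -0.0, -1.6]
gripper_width: 42.7
```

Call:
arm_command(increments=[[[0,0,0],[0,40,0],1],[[0,0,0],[0,82,0],1],[[0,0,0],[0,82,-20],1],[[0,0,0],[0,82,-50],1],[[0,0,0],[0,82,-65],1]])

```text
clock: 4.8
position: [520.2, -110.2, 102.6]
ee_rot: [-0.706, -0.002, 0.708, -0.001]
contact_force: [-1.2, -0.3, -1.7]
gripper_width: 43.2
```

```bash
python3 - <<'E'
from h import *
im,P=snap("side","s2");clusters(im,P,roi=(350,720,-330,350))
im,P=snap("wrist","w2")
cv2.imwrite("pics/c2.png",np.hstack([cv2.imread("pics/w2.png")[:,:400],cv2.resize(cv2.imread("pics/s2.png")[140:300,180:360],(432,384))])[:, :800])
E
```

```text
4.8 [ 520.2 -110.2  102.6] [ 0.1   0.36 -0.39 -0.   -0.82  1.48] 43.2
pix [252. 140.] n 130 hsv [ 16.  121.  100.5] rect [551. 273.] [50. 49.] 16.5 zmax 48.0 zmed 40.0
pix [236. 172.] n 287 hsv [ 16. 127.  94.] rect [446. 107.] [50. 47.] 87.0 zmax 100.0 zmed 63.0
pix [218. 176.] n 296 hsv [ 16. 129.  96.] rect [383. 104.] [48. 47.] 87.4 zmax 99.0 zmed 63.0
pix [272. 206.] n 525 hsv [ 15. 126.  87.] rect [ 514. -122.] [ 47. 116.] 7.7 zmax 196.0 zmed 116.0
pix [252. 215.] n 449 hsv [ 16. 128.  91.] rect [ 451. -114.] [47. 44.] 1.8 zmax 134.0 zmed 86.0
pix [301. 213.] n 541 hsv [ 16. 122. 131.] rect [ 615. -118.] [ 49. 128.] 87.9 zmax 55.0 zmed 46.0
pix [234. 220.] n 455 hsv [ 16. 129.  92.] rect [ 389. -118.] [45. 45.] 2.8 zmax 135.0 zmed 87.0
pix [346. 238.] n 87 hsv [ 12. 195. 131.] rect [ 710. -244.] [19. 40.] 1.0 zmax 42.0 zmed 31.0
pix [300. 260.] n 630 hsv [ 16. 123. 104.] rect [ 557. -286.] [ 47. 127.] 85.2 zmax 48.0 zmed 39.0
4.85 [ 519.  -110.4  100.6] [ 0.1   0.36 -0.39 -0.   -0.82  1.48] 43.0
```

View pics/c2.png

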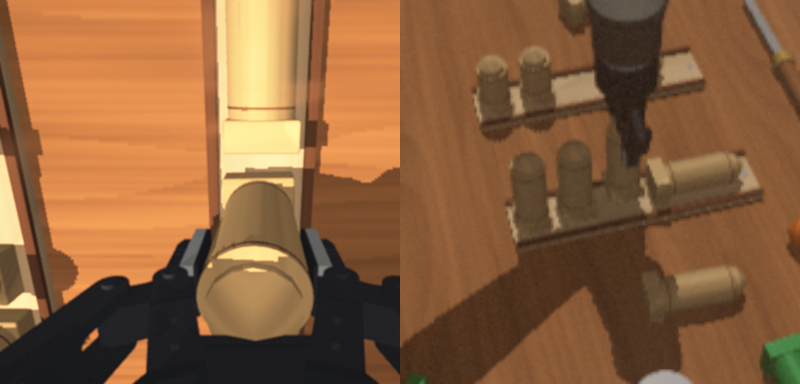

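In the crop, tall_3 hangs between the strips, with its plinth clear of tall_1. I'll lower it and release.

Call:
arm_command(increments=[[[0,0,0],[-3,0,-12],1],[[0,0,0],[-3,0,-20],1],[[0,0,0],[-3,0,-23],1],[[0,0,0],[-3,0,-23],0.3],[[0,0,0],[-3,0,-23],0]])

```text
clock: 5.4
position: [517.6, -110.8, 80.2]
ee_rot: [-0.706, -0.002, 0.708, -0.002]
contact_force: [-1.2, -0.7, 0.0]
gripper_width: 69.9
```

Call:
arm_command(increments=[[[0,0,0],[0,0,0],0],[[0,0,0],[0,0,30],0],[[0,0,0],[0,0,75],0],[[0,0,0],[0,0,120],0],[[0,0,0],[0,0,160],0]])

```text
clock: 5.9
position: [517.9, -110.9, 243.4]
ee_rot: [0.707, 0.002, -0.707, 0.002]
contact_force: [1.0, 0.7, 0.2]
gripper_width: 85.2
```

```bash
python3 - <<'E'
from h import *
im,P=snap("wrist","w3");clusters(im,P)
E
```

```text
5.9 [ 517.9 -110.9  243.4] [ 0.1   0.21 -0.21 -0.   -1.15  1.48] 85.2
pix [259.  64.] n 5241 hsv [ 20. 121. 247.] rect [ 617. -112.] [120.  45.] 0.1 zmax 55.0 zmed 51.0
pix [51. 91.] n 4466 hsv [ 16. 130. 226.] rect [596. 108.] [95. 47.] 0.2 zmax 56.0 zmed 49.0
pix [510.  66.] n 98 hsv [ 66. 187. 109.] rect [ 623. -385.] [31.  2.] 6.7 zmax 23.0 zmed 19.0
pix [409. 122.] n 5077 hsv [ 18. 127. 234.] rect [ 562. -281.] [ 48. 129.] 86.8 zmax 47.0 zmed 42.0
pix [257. 228.] n 7459 hsv [ 17. 128. 172.] rect [ 457. -110.] [163.  48.] 0.3 zmax 137.0 zmed 119.0
pix [498. 194.] n 1033 hsv [ 13. 219. 139.] rect [ 476. -394.] [12. 57.] 89.9 zmax 52.0 zmed 32.0
pix [ 65. 244.] n 6099 hsv [ 17. 129. 138.] rect [419. 110.] [109.  47.] 1.0 zmax 101.0 zmed 74.0
```

View pics/w3.png

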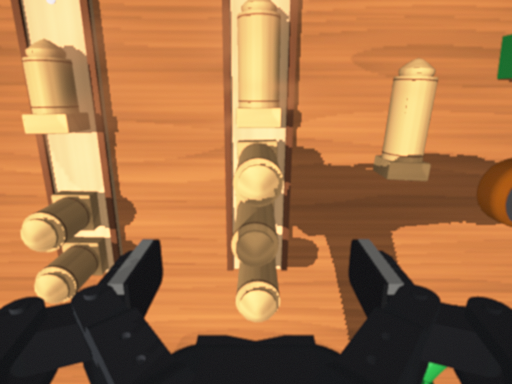

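tall_3 is standing in the lane at (259,165). Next is tall_1, lying in the same lane at (259,64), foot x≈553. I'll grip it about 85 mm up from the foot.

Call:
arm_command(increments=[[[0,0,0],[40,0,0],0],[[0,0,0],[80,-1,0],0],[[0,0,0],[120,-1,-40],0],[[0,0,0],[120,-1,-85],0],[[0,0,0],[120,-1,-130],0]])

```text
clock: 6.45
position: [642.8, -112.5, 119.0]
ee_rot: [0.712, 0.001, -0.702, 0.003]
contact_force: [-0.6, -0.2, -1.0]
gripper_width: 85.5
```

Call:
arm_command(increments=[[[0,0,0],[0,0,-45],0],[[0,0,0],[0,0,-75],0],[[0,0,0],[0,0,-93],0],[[0,0,0],[0,0,-93],0],[[0,0,0],[0,0,-93],0.3]])

```text
clock: 6.95
position: [643.5, -112.6, 26.6]
ee_rot: [0.713, 0.002, -0.701, 0.003]
contact_force: [1.1, -0.1, 0.9]
gripper_width: 73.1
```

Call:
arm_command(increments=[[[0,0,0],[0,0,0],1],[[0,0,0],[0,0,0],1],[[0,0,0],[0,0,0],1],[[0,0,0],[0,0,0],1],[[0,0,0],[0,0,0],1]])

```text
clock: 7.45
position: [645.0, -112.6, 29.3]
ee_rot: [0.714, 0.002, -0.7, 0.003]
contact_force: [-1.2, -0.2, 5.7]
gripper_width: 40.5
```

Call:
arm_command(increments=[[[0,0,0],[0,0,0],0.3],[[0,0,0],[0,0,0],0.3],[[0,1.2,0],[-5,0,-6],0.3],[[0,1.2,0],[-5,0,-11],0.3],[[0,1.2,0],[-5,0,-11],0.3]])

```text
clock: 7.95
position: [639.0, -112.6, 16.6]
ee_rot: [-0.706, -0.002, 0.708, -0.003]
contact_force: [-0.1, -0.4, 0.4]
gripper_width: 59.9
```

```bash
python3 - <<'E'
from h import *
st=readout.read_state()
for k in st: print(k,np.round(st[k],3))
E
```

```text
clock 7.95
joints [ 0.075  0.634 -0.163  0.003 -0.777  1.5  ]
joint_vel [ 0.    -0.009  0.01   0.006 -0.008  0.001]
joint_efforts [ 3.6000e-02 -4.6617e+01  1.4397e+01  3.1920e+00  4.1000e-02  0.0000e+00]
position [ 638.991 -112.629   16.628]
ee_rot [-0.706 -0.002  0.708 -0.003]
contact_force [-0.139 -0.387  0.409]
wrist_torque [-0.019  0.013  0.03 ]
gripper_width 59.885
```

Call:
arm_command(increments=[[[0,0,0],[0,0,0],1],[[0,0,0],[0,0,0],1],[[0,0,0],[0,0,0],1],[[0,0,0],[0,0,0],1],[[0,0,0],[0,0,10],1]])

```text
clock: 8.45
position: [637.4, -112.5, 25.2]
ee_rot: [-0.704, -0.001, 0.71, -0.003]
contact_force: [-0.1, 0.0, -2.1]
gripper_width: 42.2
```

Call:
arm_command(increments=[[[0,0,0],[0,0,30],1],[[0,0,0],[0,0,65],1],[[0,0,0],[0,0,105],1],[[0,0,0],[0,0,145],1],[[0,0,0],[0,0,180],1]])

```text
clock: 8.95
position: [637.3, -112.6, 208.2]
ee_rot: [-0.705, -0.001, 0.709, -0.003]
contact_force: [0.5, -0.5, -0.8]
gripper_width: 42.0
```

```bash
python3 - <<'E'
from h import *
im,P=snap("wrist","w4")
snap("side","s4")
cv2.imwrite("pics/c4.png",np.hstack([cv2.imread("pics/w4.png")[:,:400],cv2.resize(cv2.imread("pics/s4.png")[100:300,160:370],(400,384))]))
E
```

```text
8.95 [ 637.3 -112.6  208.2] [ 0.08  0.44  0.04  0.   -1.17  1.5 ] 42.0
9.0 [ 640.6 -113.3  215.5] [ 0.08  0.43  0.04  0.01 -1.17  1.5 ] 42.4
```

View pics/c4.png

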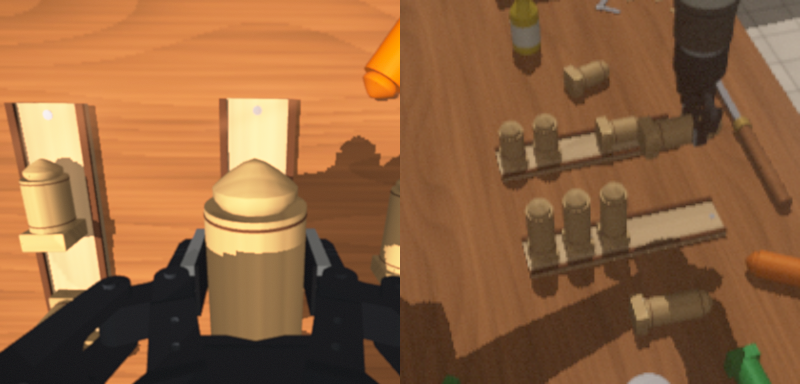

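Call:
arm_command(increments=[[[0,0,-8],[5,0,8],1],[[0,0,-16],[10,0,16],1],[[0,0,-24],[15,0,24],1],[[0,0,-32],[20,0,30],1],[[0,0,-40],[25,0,30],1]])

```text
clock: 9.55
position: [665.4, -112.9, 243.4]
ee_rot: [0.666, -0.243, -0.663, -0.24]
contact_force: [-0.3, -0.5, -1.1]
gripper_width: 42.7
```

Call:
arm_command(increments=[[[0,0,-8],[0,0,0],1],[[0,0,-16],[0,0,0],1],[[0,0,-24],[0,0,0],1],[[0,0,-32],[0,0,0],1],[[0,0,-40],[0,0,0],1]])

```text
clock: 10.05
position: [664.6, -112.7, 242.6]
ee_rot: [0.541, -0.458, -0.54, -0.453]
contact_force: [-0.1, 0.0, -1.0]
gripper_width: 42.2
```

Call:
arm_command(increments=[[[0,0,-8],[0,0,0],1],[[0,0,-10],[0,0,0],1],[[0,0,-10],[0,0,0],1],[[0,0,-10],[0,0,0],1],[[0,0,-10],[0,0,0],1]])

```text
clock: 10.55
position: [664.4, -112.7, 242.4]
ee_rot: [-0.499, 0.504, 0.499, 0.498]
contact_force: [0.3, 0.2, -1.4]
gripper_width: 41.7
```

Call:
arm_command(increments=[[[-8,0,0],[0,0,0],1],[[-16,0,0],[0,0,0],1],[[-24,0,0],[0,0,0],1],[[-32,0,0],[0,0,0],1],[[-40,0,0],[0,0,0],1]])

```text
clock: 11.05
position: [664.8, -111.8, 243.3]
ee_rot: [-0.641, 0.644, 0.295, 0.297]
contact_force: [0.1, -0.2, -2.0]
gripper_width: 41.9
```

```bash
python3 - <<'E'
from h import *
st=readout.read_state()
print(st["joints"].round(2),st["position"].round(1),R.from_quat(st["ee_rot"]).as_matrix().round(3),st["gripper_width"])
E
```

```text
[ 0.3   0.49 -0.2   0.72 -1.23 -0.68] [ 664.8 -111.8  243.3] [[-0.002 -1.     0.004]
 [-0.65   0.004  0.76 ]
 [-0.76  -0.001 -0.65 ]] 41.905891260981754
```

Call:
arm_command(increments=[[[-8,0,0],[1,-3,0],1],[[-16,0,0],[2,-6,0],1],[[-24,0,0],[3,-9,0],1],[[-32,0,0],[3,-12,0],1],[[-38,0,0],[3,-14,0],1]])

```text
clock: 11.55
position: [668.1, -125.1, 242.2]
ee_rot: [-0.704, 0.704, 0.068, 0.07]
contact_force: [-0.7, -0.1, -2.2]
gripper_width: 42.1
```

```bash
python3 - <<'E'
from h import *
st=readout.read_state()
print(st["joints"].round(2),st["position"].round(1),R.from_quat(st["ee_rot"]).as_matrix().round(3),st["gripper_width"])
im,P=snap("scene","sc5");snap("side","s5")
cv2.imwrite("pics/c5.png",np.hstack([cv2.resize(im[90:290,150:350],(400,400)),cv2.resize(cv2.imread("pics/s5.png")[80:280,170:370],(400,400))]))
E
```

```text
[ 0.33  0.68 -0.4   1.19 -1.55 -1.11] [ 668.1 -125.1  242.2] [[-0.    -1.     0.002]
 [-0.981  0.     0.194]
 [-0.194 -0.002 -0.981]] 42.141510047845266
11.55 [ 668.1 -125.1  242.2] [ 0.33  0.68 -0.4   1.19 -1.55 -1.11] 42.1
11.6 [ 667.4 -125.5  238.7] [ 0.33  0.68 -0.4   1.19 -1.55 -1.11] 42.1
```

View pics/c5.png

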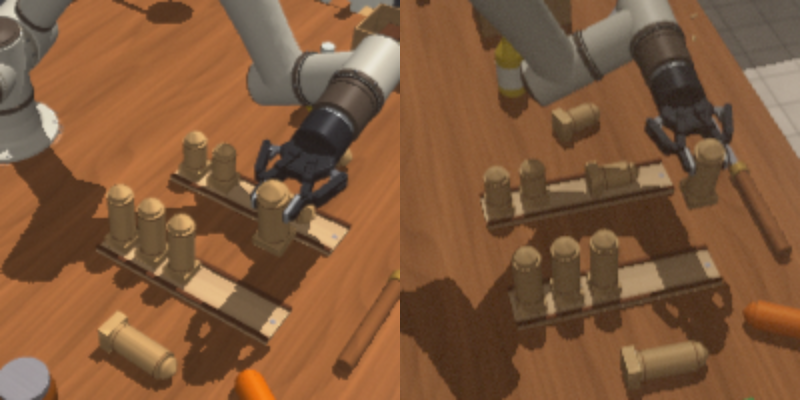

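The finial is held upright with about 11° of lean, and nothing is in the way. I'll trim the tilt and lower it into the far slot.

Call:
arm_command(increments=[[[-2,0,0],[1,-3,-30],1],[[-4,0,0],[1,-6,-60],1],[[-5,0,0],[1,-9,-90],1],[[-5,0,0],[1,-9,-115],1],[[-5,0,0],[1,-9,-130],1]])

```text
clock: 12.15
position: [668.8, -135.0, 107.9]
ee_rot: [-0.705, 0.707, 0.042, 0.039]
contact_force: [-0.2, 0.6, -2.1]
gripper_width: 41.9
```

```bash
python3 - <<'E'
from h import *
st=readout.read_state()
print(st["joints"].round(2),st["position"].round(1),R.from_quat(st["ee_rot"]).as_matrix()[:,0].round(3),st["gripper_width"],st["contact_force"].round(1))
im,P=snap("side","s6")
m=(P[...,0]>640)&(P[...,0]<700)&(P[...,1]>-160)&(P[...,1]<-60)
print("low z pts",np.nanpercentile(P[m][:,2],[1,50,99]))
cv2.imwrite("pics/c6.png",np.hstack([cv2.resize(im[100:260,220:380],(600,600))]))
E
```

```text
[ 0.31  0.89 -0.44  1.24 -1.53 -1.34] [ 668.8 -135.   107.9] [-0.003 -0.993 -0.114] 41.948360783864665 [-0.2  0.6 -2.1]
12.15 [ 668.8 -135.   107.9] [ 0.31  0.89 -0.44  1.24 -1.53 -1.34] 41.9
low z pts [ -2.20177983  84.09613095 152.18458569]
```

View pics/c6.png

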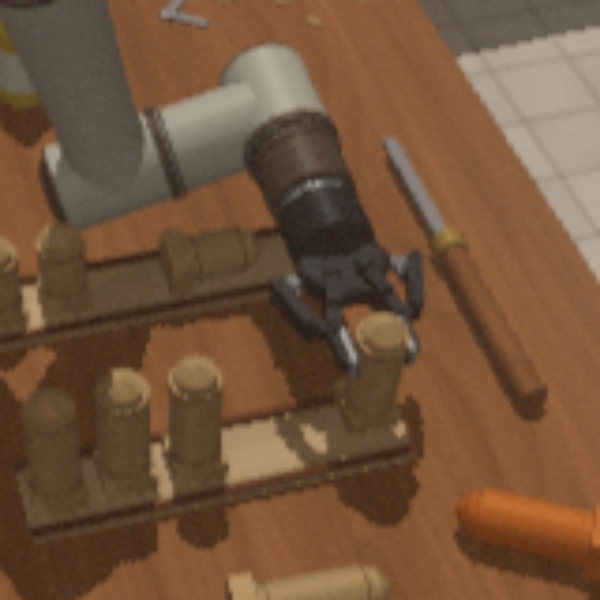

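Call:
arm_command(increments=[[[0,0,0],[0,0,-5],1],[[0,0,0],[0,0,-10],1],[[0,0,0],[0,0,-13],1],[[0,0,0],[0,0,-13],1],[[0,0,0],[0,0,-13],1]])

```text
clock: 12.7
position: [668.6, -134.9, 93.8]
ee_rot: [-0.705, 0.707, 0.042, 0.038]
contact_force: [0.5, 0.7, -1.9]
gripper_width: 42.3
```

Call:
arm_command(increments=[[[0,0,0],[0,0,-1],1],[[0,0,0],[0,0,-2],1],[[0,0,0],[0,0,-3],1],[[0,0,0],[0,0,-4],1],[[0,0,0],[0,0,-4],1]])

```text
clock: 13.2
position: [668.7, -134.7, 92.4]
ee_rot: [-0.705, 0.707, 0.04, 0.037]
contact_force: [-1.4, 1.1, 6.4]
gripper_width: 42.0
```

Call:
arm_command(increments=[[[0,0,0],[0,0,0],0.7],[[0,0,0],[0,0,0],0.5],[[0,0,0],[0,0,0],0.35],[[0,0,0],[0,0,0],0.33],[[0,0,0],[0,0,0],0.33]])

```text
clock: 13.7
position: [668.7, -134.8, 92.1]
ee_rot: [-0.705, 0.707, 0.04, 0.037]
contact_force: [0.0, 0.3, -0.4]
gripper_width: 57.3
```

Call:
arm_command(increments=[[[0,0,0],[0,10,2],0.33],[[0,0,0],[0,30,5],0.33],[[0,0,0],[0,55,10],0.33],[[0,0,0],[0,65,45],0.33],[[0,0,0],[0,65,90],0.33]])

```text
clock: 14.2
position: [669.0, -67.0, 181.0]
ee_rot: [0.706, -0.706, -0.041, -0.035]
contact_force: [0.7, -0.2, -0.0]
gripper_width: 57.0
```

```bash
python3 - <<'E'
from h import *
im,P=snap("side","s7");clusters(im,P,roi=(350,720,-330,-60))
im,P=snap("scene","sc7");clusters(im,P,roi=(350,720,-330,-60))
E
```

```text
14.2 [669. -67. 181.] [ 0.42  0.81 -0.37  1.14 -1.63 -1.21] 57.0
pix [318. 201.] n 450 hsv [ 16. 127.  92.] rect [ 664. -112.] [45. 52.] 2.9 zmax 134.0 zmed 83.0
pix [272. 212.] n 448 hsv [ 16. 126.  91.] rect [ 511. -117.] [46. 46.] 0.5 zmax 135.0 zmed 85.0
pix [252. 215.] n 456 hsv [ 16. 126.  91.] rect [ 450. -115.] [46. 47.] 2.3 zmax 134.0 zmed 86.0
pix [234. 220.] n 461 hsv [ 16. 127.  90.] rect [ 392. -112.] [57. 50.] 88.6 zmax 135.0 zmed 85.0
pix [346. 238.] n 92 hsv [ 12. 197. 128.] rect [ 710. -245.] [19. 41.] 1.0 zmax 43.0 zmed 32.0
pix [300. 260.] n 629 hsv [ 17. 121. 140.] rect [ 557. -281.] [ 52. 126.] 89.2 zmax 47.0 zmed 39.0
14.25 [670.3 -67.1 190.3] [ 0.42  0.8  -0.36  1.14 -1.63 -1.21] 57.1
pix [225. 206.] n 1311 hsv [ 16. 126. 108.] rect [ 457. -114.] [ 58. 169.] 85.6 zmax 135.0 zmed 83.0
pix [282. 235.] n 491 hsv [ 16. 127. 106.] rect [ 670. -112.] [49. 46.] 89.7 zmax 136.0 zmed 85.0
pix [218. 263.] n 630 hsv [ 16. 127. 172.] rect [ 562. -282.] [ 48. 129.] 88.5 zmax 48.0 zmed 41.0
```

tall_1 is upright in the lane at (667,-112). Next I'll turn the tool back to pointing down and go to tall_2.

Call:
arm_command(increments=[[[8,0,0],[0,0,20],0],[[16,0,0],[0,0,40],0],[[24,0,0],[0,0,60],0],[[32,0,0],[0,0,80],0],[[40,0,0],[0,0,80],0]])

```text
clock: 14.8
position: [671.2, -66.0, 271.5]
ee_rot: [0.65, -0.648, -0.277, -0.285]
contact_force: [0.1, 0.1, 0.8]
gripper_width: 85.2
```

Call:
arm_command(increments=[[[8,0,0],[-10,-20,0],0],[[16,0,0],[-20,-40,0],0],[[24,0,0],[-30,-60,0],0],[[32,0,0],[-40,-80,0],0],[[40,0,0],[-50,-100,0],0]])

```text
clock: 15.3
position: [621.0, -165.3, 272.5]
ee_rot: [0.513, -0.511, -0.484, -0.491]
contact_force: [0.5, -1.0, -0.3]
gripper_width: 85.6
```

Call:
arm_command(increments=[[[3.6,0,0],[-20,-20,0],0],[[3.6,0,8],[-40,-40,0],0],[[3.6,0,16],[-60,-60,0],0],[[3.6,0,24],[-80,-80,0],0],[[3.6,0,32],[-80,-90,0],0]])

```text
clock: 15.8
position: [538.7, -256.0, 272.9]
ee_rot: [0.619, -0.333, -0.617, -0.353]
contact_force: [-0.5, 0.1, 0.2]
gripper_width: 85.6
```

Call:
arm_command(increments=[[[0,0,8],[0,0,0],0],[[0,0,16],[0,0,0],0],[[0,0,24],[0,0,0],0],[[0,0,32],[0,0,0],0],[[0,0,40],[0,0,0],0]])

```text
clock: 16.3
position: [538.6, -255.3, 272.5]
ee_rot: [-0.696, 0.099, 0.701, 0.119]
contact_force: [0.5, -0.7, 0.0]
gripper_width: 85.6
```

```bash
python3 - <<'E'
from h import *
st=readout.read_state()
A=R.from_quat(st["ee_rot"]).as_matrix()
# desired: tool x=-z, y=(0,-1,0), z=(-1,0,0)
D=np.array([[0,0,-1],[0,-1,0],[-1,0,0]],float)
print(st["joints"].round(2),A.round(3),"corr",np.degrees(R.from_matrix(D@A.T).as_rotvec()).round(1))
im,P=snap("wrist","w8");clusters(im,P,roi=(420,720,-360,-190))
E
```

```text
[-0.19  0.32  0.02 -0.03 -1.29  1.45] [[-0.004 -0.305 -0.952]
 [ 0.029 -0.952  0.305]
 [-1.    -0.027  0.013]] corr [-1.6 -0.5 17.8]
16.3 [ 538.6 -255.3  272.5] [-0.19  0.32  0.02 -0.03 -1.29  1.45] 85.6
pix [197.   7.] n 437 hsv [ 13. 228. 226.] rect [ 710. -236.] [39. 14.] 78.4 zmax 40.0 zmed 32.0
pix [277. 128.] n 3861 hsv [ 21. 118. 249.] rect [ 563. -281.] [ 46. 129.] 87.7 zmax 47.0 zmed 42.0
```

Call:
arm_command(increments=[[[-0.8,-0.2,8],[22,-14,-20],0],[[-1.6,-0.5,15.5],[44,-27,-50],0],[[-1.6,-0.5,15.5],[44,-27,-95],0],[[-1.6,-0.5,15.5],[44,-27,-140],0],[[-1.6,-0.5,15.5],[44,-27,-180],0]])

```text
clock: 16.85
position: [582.0, -281.6, 89.9]
ee_rot: [-0.707, 0.013, 0.707, 0.014]
contact_force: [0.4, 0.1, 0.2]
gripper_width: 85.8
```

Call:
arm_command(increments=[[[0,0,0],[0,0,-35],0],[[0,0,0],[0,0,-60],0],[[0,0,0],[0,0,-75],0],[[0,0,0],[0,0,-82],0.3],[[0,0,0],[0,0,-82],0.3]])

```text
clock: 17.35
position: [582.1, -281.4, 7.6]
ee_rot: [-0.706, 0.013, 0.707, 0.014]
contact_force: [-0.2, -0.5, 0.6]
gripper_width: 60.4
```

```bash
python3 - <<'E'
from h import *
st=readout.read_state()
A=R.from_quat(st["ee_rot"]).as_matrix()
D=np.array([[0,0,-1],[0,-1,0],[-1,0,0]],float)
print(st["position"],st["contact_force"],"corr",np.degrees(R.from_matrix(D@A.T).as_rotvec()).round(1),st["gripper_width"])
E
```

```text
[ 582.11887629 -281.43336293    7.63854145] [-0.1913198  -0.45363926  0.61711796] corr [-0.1 -0.1  2.2] 60.43703958393763
```

Call:
arm_command(increments=[[[0,0,0],[0,0,0],1],[[0,0,0],[0,0,0],1],[[0,0,0],[0,0,0],1],[[0,0,0],[0,0,0],1],[[0,0,0],[0,0,10],1]])

```text
clock: 17.85
position: [580.9, -280.9, 16.8]
ee_rot: [-0.706, 0.013, 0.708, 0.015]
contact_force: [0.0, -0.8, -2.6]
gripper_width: 42.2
```

Call:
arm_command(increments=[[[0,0,0],[0,0,40],1],[[0,0,0],[0,0,85],1],[[0,0,0],[0,0,130],1],[[0,0,0],[0,0,175],1],[[0,0,0],[0,0,215],1]])

```text
clock: 18.35
position: [580.2, -280.6, 234.0]
ee_rot: [-0.706, 0.013, 0.708, 0.016]
contact_force: [1.0, 0.0, -2.3]
gripper_width: 42.3
```

Call:
arm_command(increments=[[[0,0,-8],[0,20,5],1],[[0,0,-16],[5,40,10],1],[[0,0,-24],[10,60,15],1],[[0,0,-32],[12,80,20],1],[[0,0,-40],[12,100,20],1]])

```text
clock: 18.85
position: [591.7, -179.7, 254.1]
ee_rot: [-0.658, 0.255, 0.66, 0.259]
contact_force: [-0.2, 0.7, -1.6]
gripper_width: 42.0
```

Call:
arm_command(increments=[[[0,0,-8],[0,20,0],1],[[0,0,-16],[0,40,0],1],[[0,0,-24],[0,50,0],1],[[0,0,-32],[0,50,0],1],[[0,0,-40],[0,50,0],1]])

```text
clock: 19.35
position: [590.6, -129.0, 253.4]
ee_rot: [-0.528, 0.467, 0.531, 0.47]
contact_force: [-0.6, 0.0, -2.5]
gripper_width: 42.2
```

```bash
cat >> h.py <<'E'
def status(az,tilt):
    """az: camera/tip azimuth deg, tilt: about jaw axis from pointing down; prints correction rotvec"""
    st=readout.read_state();A=R.from_quat(st["ee_rot"]).as_matrix()
    D=R.from_euler("z",az,degrees=True).as_matrix()@R.from_euler("y",-tilt,degrees=True).as_matrix()@np.array([[0,0,-1],[0,-1,0],[-1,0,0]],float)
    print(round(st["clock"],2),st["joints"].round(2),st["position"].round(1),"F",st["contact_force"].round(1),"w",round(st["gripper_width"],1),"corr",np.degrees(R.from_matrix(D@A.T).as_rotvec()).round(1))
E
python3 -c "
from h import *
status(-90,0);status(-90,80)"
```

```text
19.35 [ 0.05  0.34 -0.01 -0.01 -1.23  0.08] [ 590.6 -129.   253.4] F [-0.6  0.  -2.5] w 42.2 corr [-0.4  0.1 -7. ]
19.35 [ 0.05  0.34 -0.01 -0.01 -1.23  0.08] [ 590.6 -129.   253.4] F [-0.6  0.  -2.5] w 42.2 corr [-80.2  -4.9  -5.9]
```

Call:
arm_command(increments=[[[0,0,-7],[2,0,0],1],[[-8,0,-7],[2,-2,0],1],[[-16,0,-7],[2,-4,0],1],[[-24,0,-7],[2,-6,0],1],[[-32,0,-7],[2,-8,0],1]])

```text
clock: 19.85
position: [592.0, -136.7, 253.7]
ee_rot: [-0.609, 0.627, 0.351, 0.336]
contact_force: [-0.5, -1.3, -1.9]
gripper_width: 42.1
```

```bash
python3 -c "
from h import *
status(-90,80)"
```

```text
19.85 [ 0.26  0.36 -0.29  0.57 -1.18 -0.55] [ 592.  -136.7  253.7] F [-0.5 -1.3 -1.9] w 42.1 corr [-48.1  -1.4   1.3]
```

Call:
arm_command(increments=[[[-8,-0.2,0.2],[1,-2,0],1],[[-16,-0.5,0.4],[1,-4,0],1],[[-24,-0.7,0.6],[1,-4,0],1],[[-32,-0.9,0.8],[1,-4,0],1],[[-40,-1.2,1],[1,-4,0],1]])

```text
clock: 20.35
position: [592.8, -140.2, 253.8]
ee_rot: [-0.697, 0.7, 0.11, 0.109]
contact_force: [-0.2, -1.3, -1.9]
gripper_width: 42.0
```

Call:
arm_command(increments=[[[-8,0,0.3],[0,0,-25],1],[[-8,0,0.3],[0,0,-50],1],[[-8,0,0.3],[0,0,-70],1],[[-8,0,0.3],[0,0,-90],1],[[-8,0,0.3],[0,0,-100],1]])

```text
clock: 20.85
position: [592.3, -140.4, 151.8]
ee_rot: [0.705, -0.704, -0.062, -0.059]
contact_force: [0.5, 0.1, -2.9]
gripper_width: 42.5
```

```bash
python3 - <<'E'
from h import *
status(-90,80)
im,P=snap("side","s9");a=cv2.resize(im[100:260,200:360],(400,400))
im,P=snap("scene","sc9");cv2.imwrite("pics/c9.png",np.hstack([a,cv2.resize(im[130:280,190:340],(400,400))]))
E
```

```text
20.85 [ 0.35  0.72 -0.63  1.2  -1.47 -1.37] [ 592.3 -140.4  151.8] F [ 0.5  0.1 -2.9] w 42.5 corr [ 0.1 -0.2 -0.1]
20.85 [ 592.3 -140.4  151.8] [ 0.35  0.72 -0.63  1.2  -1.47 -1.37] 42.5
20.9 [ 592.2 -140.4  151. ] [ 0.35  0.73 -0.63  1.2  -1.47 -1.37] 42.3
```

View pics/c9.png

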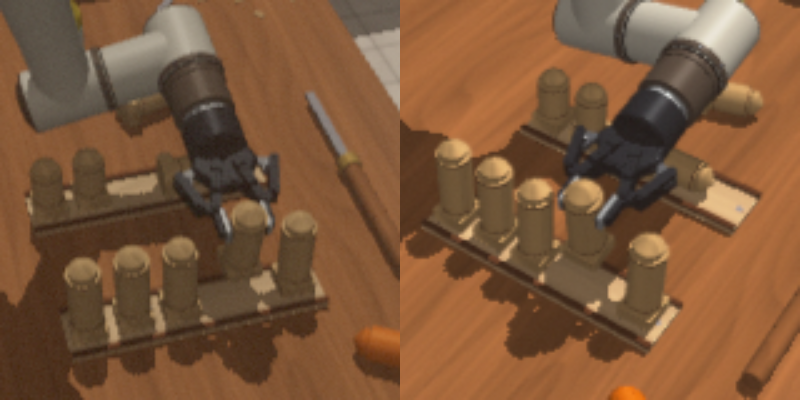

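Call:
arm_command(increments=[[[0,0,0],[0,0,-20],1],[[0,0,0],[0,0,-38],1],[[0,0,0],[0,0,-50],1],[[0,0,0],[0,0,-55],1],[[0,0,0],[0,0,-55],1]])

```text
clock: 21.45
position: [592.4, -140.4, 97.2]
ee_rot: [0.705, -0.704, -0.062, -0.059]
contact_force: [-0.3, -0.6, -2.5]
gripper_width: 41.9
```

Call:
arm_command(increments=[[[0,0,0],[0,0,-1],1],[[0,0,0],[0,0,-2],1],[[0,0,0],[0,0,-3],1],[[0,0,0],[0,0,-3],1],[[0,0,0],[0,0,-3],1]])

```text
clock: 21.95
position: [592.6, -140.4, 95.3]
ee_rot: [0.705, -0.704, -0.061, -0.059]
contact_force: [0.5, 0.4, 2.1]
gripper_width: 42.3
```

Call:
arm_command(increments=[[[0,0,0],[0,0,-1],0.7],[[0,0,0],[0,0,-1],0.5],[[0,0,0],[0,0,-1],0.35],[[0,0,0],[0,0,-1],0.35],[[0,0,0],[0,0,-1],0.35]])

```text
clock: 22.45
position: [592.6, -140.4, 93.9]
ee_rot: [0.705, -0.704, -0.062, -0.059]
contact_force: [-0.1, 0.8, -0.5]
gripper_width: 55.5
```

Call:
arm_command(increments=[[[0,0,0],[0,10,2],0.35],[[0,0,0],[0,30,6],0.35],[[0,0,0],[0,55,12],0.35],[[0,0,0],[0,65,45],0.35],[[0,0,0],[0,65,90],0.35]])

```text
clock: 22.95
position: [593.1, -72.8, 183.0]
ee_rot: [0.706, -0.703, -0.063, -0.057]
contact_force: [1.2, 0.4, 0.2]
gripper_width: 55.1
```

Call:
arm_command(increments=[[[8,0,0],[0,20,30],0],[[16,0,0],[0,50,60],0],[[24,0,0],[0,80,80],0],[[32,0,0],[0,110,80],0],[[40,0,0],[0,140,80],0]])

```text
clock: 23.45
position: [593.0, 70.2, 264.4]
ee_rot: [0.644, -0.637, -0.302, -0.298]
contact_force: [0.0, -1.0, -1.7]
gripper_width: 85.0
```

```bash
python3 - <<'E'
from h import *
status(-90,0)
im,P=snap("side","s10");clusters(im,P,roi=(350,720,-330,350))
im,P=snap("scene","sc10");clusters(im,P,roi=(350,720,-330,350))
E
```

```text
23.45 [ 0.63  0.44 -0.19  0.56 -1.42 -0.84] [593.   70.2 264.4] F [ 0.  -1.  -1.7] w 85.0 corr [39.8  0.2 -0.7]
23.45 [593.   70.2 264.4] [ 0.63  0.44 -0.19  0.56 -1.42 -0.84] 85.0
pix [257. 139.] n 251 hsv [ 16. 124. 116.] rect [572. 281.] [94. 50.] 11.3 zmax 48.0 zmed 37.0
pix [235. 172.] n 295 hsv [ 15. 129.  92.] rect [443. 107.] [46. 49.] 4.2 zmax 99.0 zmed 64.0
pix [275. 168.] n 324 hsv [ 16. 123. 111.] rect [589. 107.] [93. 55.] 2.4 zmax 55.0 zmed 45.0
pix [218. 176.] n 292 hsv [ 15. 130.  93.] rect [383. 103.] [47. 48.] 81.0 zmax 101.0 zmed 64.0
pix [318. 201.] n 447 hsv [ 16. 128.  94.] rect [ 664. -114.] [49. 46.] 87.5 zmax 134.0 zmed 84.0
pix [295. 207.] n 452 hsv [ 16. 126.  94.] rect [ 588. -109.] [46. 56.] 2.1 zmax 135.0 zmed 83.0
pix [271. 212.] n 450 hsv [ 16. 126.  92.] rect [ 511. -117.] [46. 47.] 1.4 zmax 134.0 zmed 84.0
pix [252. 215.] n 453 hsv [ 16. 126.  92.] rect [ 451. -115.] [47. 45.] 2.5 zmax 134.0 zmed 86.0
pix [234. 220.] n 454 hsv [ 16. 127.  92.] rect [ 390. -117.] [47. 45.] 89.6 zmax 135.0 zmed 86.0
pix [346. 238.] n 89 hsv [ 12. 195. 123.] rect [ 712. -246.] [19. 42.] 7.9 zmax 42.0 zmed 30.0
23.5 [595.   72.7 267.7] [ 0.63  0.44 -0.18  0.56 -1.42 -0.84] 85.1
pix [254. 170.] n 535 hsv [ 16. 127. 105.] rect [419. 108.] [110.  51.] 5.0 zmax 101.0 zmed 62.0
pix [312. 165.] n 262 hsv [ 16.  127.  150.5] rect [577. 278.] [93. 51.] 7.6 zmax 49.0 zmed 39.0
pix [293. 192.] n 340 hsv [ 16.  126.  144.5] rect [597. 106.] [93. 50.] 0.4 zmax 57.0 zmed 47.0
pix [225. 206.] n 1316 hsv [ 16. 126. 109.] rect [ 455. -108.] [169.  60.] 0.5 zmax 136.0 zmed 83.0
pix [260. 224.] n 473 hsv [ 16. 126. 106.] rect [ 581. -108.] [72. 59.] 2.7 zmax 136.0 zmed 83.0
pix [282. 235.] n 494 hsv [ 16. 127. 107.] rect [ 659. -106.] [57. 69.] 89.1 zmax 136.0 zmed 84.0
```

All the tall ones are standing in their lane. Next is short_2, lying near (575,280).

Call:
arm_command(increments=[[[8,0,0],[-5,30,0],0],[[16,0,0],[-10,60,0],0],[[24,0,0],[-15,90,0],0],[[32,0,0],[-20,120,0],0],[[40,0,0],[-30,150,0],0]])

```text
clock: 24.05
position: [563.8, 220.5, 265.1]
ee_rot: [0.503, -0.496, -0.5, -0.502]
contact_force: [-0.4, -1.7, -1.1]
gripper_width: 85.3
```

Call:
arm_command(increments=[[[0,0,8],[0,10,0],0],[[0,0,16],[0,20,0],0],[[0,0,24],[0,20,0],0],[[0,0,32],[0,20,0],0],[[0,0,40],[0,20,0],0]])

```text
clock: 24.55
position: [562.7, 239.0, 262.3]
ee_rot: [-0.642, 0.295, 0.643, 0.296]
contact_force: [0.3, 0.1, 0.5]
gripper_width: 85.5
```

Call:
arm_command(increments=[[[0,0,8],[0,0,0],0],[[0,0,16],[0,0,0],0],[[0,0,24],[0,0,0],0],[[0,0,32],[0,0,0],0],[[0,0,40],[0,0,0],0]])

```text
clock: 25.05
position: [561.6, 237.3, 259.6]
ee_rot: [-0.703, 0.058, 0.707, 0.055]
contact_force: [-0.5, 0.5, -0.8]
gripper_width: 85.6
```

```bash
python3 - <<'E'
from h import *
status(10,0)
im,P=snap("wrist","w11");o=clusters(im,P,roi=(400,720,40,360))
for m,r in o:
    p=P[m][:,:2];c=np.array(r[0]);
    w,V=np.linalg.eigh(np.cov((p-p.mean(0)).T));a=V[:,1]*np.sign(V[0,1]);t=(p-p.mean(0))@a
    print("axis",np.degrees(np.arctan2(a[1],a[0])).round(1),"ends",(p.mean(0)+a*t.min()).round(),(p.mean(0)+a*t.max()).round())
E
```

```text
25.05 [ 0.66  0.34  0.02 -0.   -1.25  0.75] [561.6 237.3 259.6] F [-0.5  0.5 -0.8] w 85.6 corr [ 0.3 -0.3 19.1]
25.05 [561.6 237.3 259.6] [ 0.66  0.34  0.02 -0.   -1.25  0.75] 85.6
pix [364. 113.] n 3474 hsv [ 18. 127. 236.] rect [595. 109.] [46. 94.] 89.9 zmax 56.0 zmed 50.0
pix [214. 152.] n 2871 hsv [ 19. 126. 241.] rect [577. 287.] [94. 46.] 16.8 zmax 48.0 zmed 43.0
pix [372. 228.] n 1864 hsv [ 16. 130. 141.] rect [449. 113.] [45. 46.] 4.6 zmax 101.0 zmed 67.0
axis 0.8 ends [548. 113.] [642. 114.]
axis 16.6 ends [533. 271.] [623. 298.]
axis -78.7 ends [457. 141.] [466.  91.]
```

View pics/w11.png

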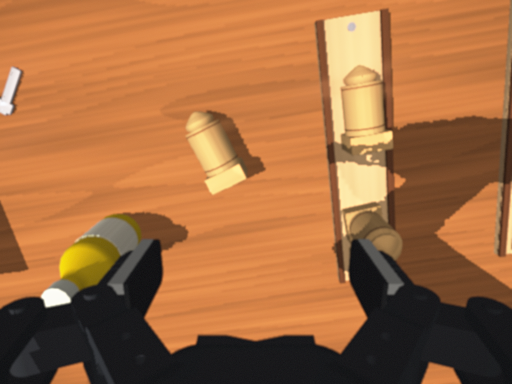

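short_2 is at (214,152) in the wrist view, centred on (577,287) with a yaw of 16.7°. short_1 is at (364,113) in the lane. I'll descend on short_2.

Call:
arm_command(increments=[[[0,0,8],[9,18,-15],0],[[0,0,16],[18,36,-30],0],[[0,0,24],[26,53,-60],0],[[0.3,-0.3,25.8],[26,53,-105],0],[[0.3,-0.3,25.8],[26,53,-150],0]])

```text
clock: 25.6
position: [586.7, 289.5, 106.6]
ee_rot: [-0.699, -0.102, 0.7, -0.104]
contact_force: [1.0, 0.0, -1.3]
gripper_width: 85.4
```

Call:
arm_command(increments=[[[0,0,0],[0,0,-45],0],[[0,0,0],[0,0,-75],0],[[0,0,0],[0,0,-93],0],[[0,0,0],[0,0,-101],0.3],[[0,0,0],[0,0,-101],0.3]])

```text
clock: 26.1
position: [585.3, 288.1, 3.4]
ee_rot: [-0.697, -0.1, 0.702, -0.105]
contact_force: [0.5, -0.6, 0.8]
gripper_width: 60.1
```

```bash
python3 -c "
from h import *
status(16.7,0)"
```

```text
26.1 [ 0.71  0.66 -0.16  0.   -0.76  1.15] [585.3 288.1   3.4] F [ 0.5 -0.6  0.8] w 60.1 corr [ 0.4 -0.3  0. ]
```

Call:
arm_command(increments=[[[0,0,0],[0,0,4],0.3],[[0,0,0],[0,0,4],1],[[0,0,0],[0,0,4],1],[[0,0,0],[0,0,4],1],[[0,0,0],[0,0,4],1]])

```text
clock: 26.6
position: [586.4, 288.7, 9.4]
ee_rot: [-0.698, -0.101, 0.701, -0.105]
contact_force: [-1.2, -0.4, 5.9]
gripper_width: 42.4
```

Call:
arm_command(increments=[[[0,0,0],[0,0,0],1],[[0,0,0],[0,0,25],1],[[0,0,0],[0,0,60],1],[[0,0,0],[0,0,100],1],[[0,0,0],[0,0,140],1]])

```text
clock: 27.1
position: [585.6, 288.3, 149.9]
ee_rot: [-0.698, -0.101, 0.702, -0.105]
contact_force: [1.0, 0.0, -2.4]
gripper_width: 42.5
```

```bash
python3 - <<'E'
from h import *
status(16.7,0)
z=np.load("pics/s6.npz");P=z["P"]
# arm surface at tall_1 placing pose (TCP 668.8,-135,107.9): table of max/min z per cell
m=(P[...,2]>62)&(P[...,0]>250)&(P[...,1]>-60)
p=P[m]
for x0 in range(250,800,50):
    row=[]
    for y0 in range(-50,450,50):
        q=p[(p[:,0]>=x0)&(p[:,0]<x0+50)&(p[:,1]>=y0)&(p[:,1]<y0+50)]
        row.append("%3d-%3d"%(np.percentile(q[:,2],3),np.percentile(q[:,2],97)) if len(q)>8 else "   .   ")
    print(x0,row)
E
```

```text
27.1 [ 0.71  0.5  -0.02  0.   -1.06  1.16] [585.6 288.3 149.9] F [ 1.   0.  -2.4] w 42.5 corr [ 0.4 -0.3  0. ]
250 ['   .   ', '   .   ', '   .   ', '   .   ', '381-476', '456-492', '   .   ', '   .   ', '   .   ', '   .   ']
300 ['   .   ', '   .   ', '   .   ', '   .   ', '422-527', '491-552', '509-560', '   .   ', '   .   ', '   .   ']
350 ['   .   ', '   .   ', ' 65-549', ' 89-558', '464-563', '460-567', '559-567', '   .   ', '   .   ', '   .   ']
400 ['   .   ', '   .   ', ' 80-562', ' 89-563', '112-564', '545-565', '   .   ', '   .   ', '   .   ', ' 64-100']
450 ['   .   ', '   .   ', ' 76-553', ' 91-443', '129-161', '   .   ', '   .   ', '   .   ', '   .   ', ' 63-103']
500 ['   .   ', '   .   ', '   .   ', ' 92-312', '149-265', '   .   ', '   .   ', '   .   ', '   .   ', '   .   ']
550 ['   .   ', '   .   ', '   .   ', ' 98-160', '152-165', '   .   ', '   .   ', '   .   ', '   .   ', '   .   ']
600 ['111-153', '121-159', '120-169', '114-176', '160-183', '148-183', '   .   ', '   .   ', '   .   ', '   .   ']
650 ['126-159', '147-167', '155-174', '166-181', '171-188', '175-189', '   .   ', '   .   ', '   .   ', '   .   ']
700 ['110-131', '   .   ', '   .   ', '146-164', '   .   ', '   .   ', '   .   ', '   .   ', '   .   ', '   .   ']
750 ['   .   ', '   .   ', '   .   ', '   .   ', '   .   ', '   .   ', '   .   ', '   .   ', '   .   ', '   .   ']
```

The wrist tube would come close to the glue bottle if I placed straight into the short lane. So I'll stand short_2 up on the free bench beyond the lanes, near (720,0), then regrasp it from above and set it in the lane.

Call:
arm_command(increments=[[[0,0,-8],[8,-12,16],1],[[0,0,-16],[16,-24,32],1],[[0,0,-24],[24,-36,48],1],[[0,0,-32],[32,-48,64],1],[[0,0,-40],[40,-60,80],1]])

```text
clock: 27.6
position: [625.2, 227.7, 229.7]
ee_rot: [-0.689, 0.146, 0.695, 0.144]
contact_force: [0.4, -0.2, -1.7]
gripper_width: 42.4
```

Call:
arm_command(increments=[[[0,0,-8],[9,-20,0],1],[[0,0,-16],[18,-40,0],1],[[0,0,-24],[27,-60,0],1],[[0,0,-32],[36,-80,0],1],[[0,0,-40],[45,-100,0],1]])

```text
clock: 28.1
position: [669.9, 126.9, 228.7]
ee_rot: [-0.596, 0.375, 0.604, 0.374]
contact_force: [-0.1, 0.7, -1.0]
gripper_width: 42.4
```

Call:
arm_command(increments=[[[0,0,-8],[12,-25,0],1],[[0,0,-16],[24,-50,0],1],[[0,0,-24],[36,-75,0],1],[[0,0,-26.7],[48,-100,0],1],[[0,0,-26.7],[48,-110,0],1]])

```text
clock: 28.6
position: [718.2, 14.6, 227.0]
ee_rot: [-0.492, 0.504, 0.501, 0.504]
contact_force: [-1.3, -0.2, -1.5]
gripper_width: 42.4
```

```bash
python3 -c "
from h import *
status(-90,0)"
```

```text
28.6 [ 0.24  0.55  0.28 -0.01 -1.3  -0.25] [718.2  14.6 227. ] F [-1.3 -0.2 -1.5] w 42.4 corr [-0.5 -0.5  0.9]
```

Call:
arm_command(increments=[[[-8,-0.2,0.2],[1,-5,0],1],[[-16,-0.4,0.4],[2,-10,0],1],[[-24,-0.5,0.6],[2,-15,0],1],[[-32,-0.5,0.8],[2,-20,0],1],[[-40,-0.5,0.9],[2,-25,0],1]])

```text
clock: 29.1
position: [720.0, -9.4, 227.3]
ee_rot: [0.642, -0.639, -0.298, -0.302]
contact_force: [-0.1, -0.3, -1.2]
gripper_width: 42.2
```

Call:
arm_command(increments=[[[-8,0,0],[0,-2,-10],1],[[-16,0,0],[0,-4,-20],1],[[-24,0,0],[0,-6,-30],1],[[-32,0,0],[0,-8,-40],1],[[-40,0,0],[0,-10,-50],1]])

```text
clock: 29.6
position: [719.9, -18.1, 176.7]
ee_rot: [0.708, -0.701, -0.061, -0.062]
contact_force: [0.3, 0.0, -2.2]
gripper_width: 42.0
```

```bash
python3 - <<'E'
from h import *
status(-90,80)
im,P=snap("side","s12");a=cv2.resize(im[80:240,200:360],(400,400))
im,P=snap("scene","sc12");cv2.imwrite("pics/c12.png",np.hstack([a,cv2.resize(im[90:250,210:370],(400,400))]))
E
```

```text
29.6 [ 0.46  0.87 -0.18  1.09 -1.63 -1.11] [719.9 -18.1 176.7] F [ 0.3  0.  -2.2] w 42.0 corr [ 0.   0.2 -0.5]
29.6 [719.9 -18.1 176.7] [ 0.46  0.87 -0.18  1.09 -1.63 -1.11] 42.0
29.65 [718.3 -18.9 168.2] [ 0.46  0.88 -0.19  1.09 -1.63 -1.11] 41.9
```

View pics/c12.png

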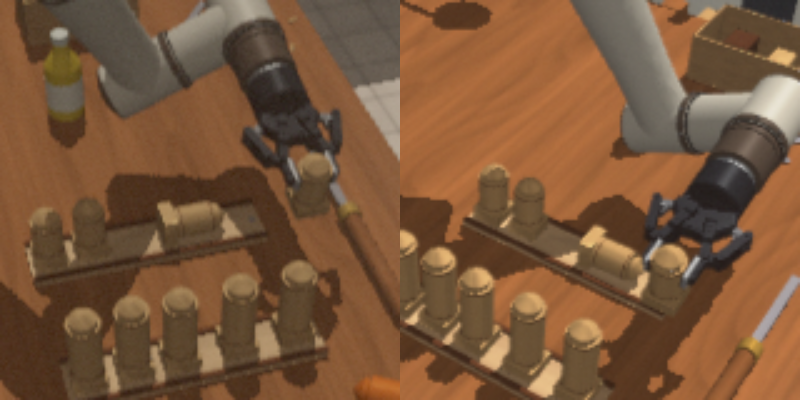

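Call:
arm_command(increments=[[[0,0,0],[0,0,-25],1],[[0,0,0],[0,0,-50],1],[[0,0,0],[0,0,-75],1],[[0,0,0],[0,0,-95],1],[[0,0,0],[0,0,-106],1]])

```text
clock: 30.2
position: [718.1, -19.5, 62.6]
ee_rot: [0.706, -0.702, -0.067, -0.058]
contact_force: [-0.5, -0.4, -1.5]
gripper_width: 42.3
```

Call:
arm_command(increments=[[[0,0,0],[0,0,-1],1],[[0,0,0],[0,0,-2],1],[[0,0,0],[0,0,-3],1],[[0,0,0],[0,0,-4],1],[[0,0,0],[0,0,-4],1]])

```text
clock: 30.7
position: [718.2, -19.4, 59.1]
ee_rot: [0.706, -0.702, -0.066, -0.059]
contact_force: [0.1, 0.7, -2.0]
gripper_width: 42.2
```

Call:
arm_command(increments=[[[0,0,0],[0,0,-1],1],[[0,0,0],[0,0,-2],1],[[0,0,0],[0,0,-3],1],[[0,0,0],[0,0,-4],1],[[0,0,0],[0,0,-4],1]])

```text
clock: 31.2
position: [718.2, -19.1, 58.7]
ee_rot: [0.706, -0.703, -0.064, -0.057]
contact_force: [-2.6, 1.8, 8.4]
gripper_width: 42.1
```

Call:
arm_command(increments=[[[0,0,0],[0,0,0],0.7],[[0,0,0],[0,0,0],0.5],[[0,0,0],[0,0,0],0.3],[[0,0,0],[0,0,0],0.3],[[0,0,0],[0,0,0],0.3]])

```text
clock: 31.7
position: [718.2, -19.2, 58.3]
ee_rot: [0.706, -0.703, -0.064, -0.057]
contact_force: [-1.0, 0.9, 0.7]
gripper_width: 60.0
```

Call:
arm_command(increments=[[[0,0,0],[0,10,2],0.3],[[0,0,0],[0,30,6],0.3],[[0,0,0],[0,55,12],0.3],[[0,0,0],[0,70,50],0.3],[[0,0,0],[0,70,95],0.3]])

```text
clock: 32.2
position: [718.5, 55.6, 152.6]
ee_rot: [0.708, -0.701, -0.064, -0.056]
contact_force: [0.9, -1.0, 0.5]
gripper_width: 59.8
```

Call:
arm_command(increments=[[[8,0,0],[-20,0,30],0],[[16,0,0],[-40,0,60],0],[[24,0,0],[-60,0,80],0],[[32,0,0],[-80,0,80],0],[[40,0,0],[-100,0,80],0]])

```text
clock: 32.7
position: [618.2, 58.5, 234.7]
ee_rot: [0.647, -0.634, -0.302, -0.298]
contact_force: [0.9, -0.8, 0.6]
gripper_width: 85.2
```

Call:
arm_command(increments=[[[8,0,0],[0,-8,0],0],[[16,0,0],[0,-16,0],0],[[24,0,0],[0,-24,0],0],[[32,0,0],[0,-32,0],0],[[40,0,0],[0,-40,0],0]])

```text
clock: 33.2
position: [618.6, 20.8, 236.7]
ee_rot: [0.506, -0.488, -0.503, -0.502]
contact_force: [0.3, -1.4, -1.0]
gripper_width: 85.2
```

Call:
arm_command(increments=[[[0,0,8],[0,0,0],0],[[0,0,16],[0,0,0],0],[[0,0,24],[0,0,0],0],[[0,0,32],[0,0,0],0],[[0,0,40],[0,0,0],0]])

```text
clock: 33.7
position: [618.8, 22.7, 237.3]
ee_rot: [-0.644, 0.283, 0.645, 0.298]
contact_force: [-0.3, -0.6, -0.0]
gripper_width: 85.4
```

Call:
arm_command(increments=[[[0,0,8],[0,0,0],0],[[0,0,16],[0,0,0],0],[[0,0,24],[0,0,0],0],[[0,0,32],[0,0,0],0],[[0,0,40],[0,0,0],0]])

```text
clock: 34.2
position: [619.0, 24.7, 238.0]
ee_rot: [-0.702, 0.042, 0.709, 0.056]
contact_force: [0.3, 0.5, 0.9]
gripper_width: 85.5
```

```bash
python3 - <<'E'
from h import *
status(0,0)
im,P=snap("wrist","w13");clusters(im,P,roi=(500,790,-160,160))
E
```

```text
34.2 [ 0.29  0.37  0.02 -0.02 -1.22  1.15] [619.   24.7 238. ] F [0.3 0.5 0.9] w 85.5 corr [-1.2 -0.5  8. ]
34.2 [619.   24.7 238. ] [ 0.29  0.37  0.02 -0.02 -1.22  1.15] 85.5
pix [265.  59.] n 2297 hsv [ 18. 127. 239.] rect [718.   7.] [46. 46.] 0.3 zmax 94.0 zmed 85.0
pix [401.  95.] n 4512 hsv [ 17. 130. 228.] rect [ 669. -108.] [46. 45.] 0.1 zmax 137.0 zmed 118.0
pix [402. 208.] n 7929 hsv [ 16. 129. 123.] rect [ 558. -110.] [115.  46.] 0.7 zmax 137.0 zmed 108.0
pix [192. 193.] n 3221 hsv [ 18. 125. 236.] rect [596. 109.] [94. 46.] 0.8 zmax 55.0 zmed 50.0
```

View pics/w13.png

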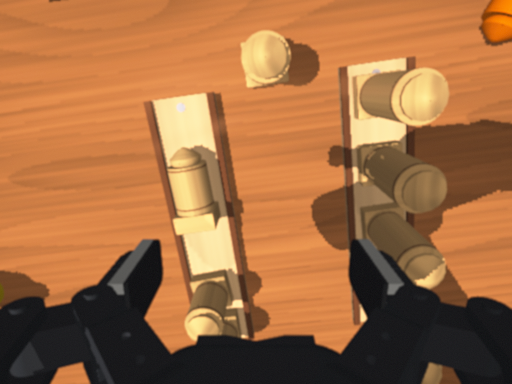

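short_2 is standing on the bench at (265,59), i.e. (718,7). I'll regrasp it from above.

Call:
arm_command(increments=[[[-0.6,-0.2,4],[40,-7,0],0],[[-1.2,-0.5,8],[80,-14,0],0],[[-1.2,-0.5,8],[99,-18,-30],0],[[-1.2,-0.5,8],[99,-18,-70],0],[[-1.2,-0.5,8],[99,-18,-110],0]])

```text
clock: 34.75
position: [719.0, 8.3, 126.9]
ee_rot: [0.707, 0.001, -0.707, 0.001]
contact_force: [0.3, -0.1, -1.4]
gripper_width: 85.8
```

Call:
arm_command(increments=[[[0,0,0],[0,0,-35],0],[[0,0,0],[0,0,-65],0],[[0,0,0],[0,0,-85],0],[[0,0,0],[0,0,-86],0.4],[[0,0,0],[0,0,-86],1]])

```text
clock: 35.25
position: [719.6, 9.4, 41.4]
ee_rot: [0.708, 0.001, -0.707, 0.001]
contact_force: [0.7, 0.5, 0.4]
gripper_width: 59.0
```

Call:
arm_command(increments=[[[0,0,0],[0,0,0],1],[[0,0,0],[0,0,0],1],[[0,0,0],[0,0,0],1],[[0,0,0],[0,0,0],1],[[0,0,0],[0,0,0],1]])

```text
clock: 35.75
position: [721.2, 10.0, 43.8]
ee_rot: [0.709, 0.002, -0.705, 0.001]
contact_force: [0.6, 1.4, 6.6]
gripper_width: 42.5
```

```bash
python3 -c "
from h import *
status(0,0)"
```

```text
35.75 [ 0.24  0.7   0.06  0.   -0.92  1.34] [721.2  10.   43.8] F [0.6 1.4 6.6] w 42.5 corr [-0.1  0.3 -0.2]
```

Call:
arm_command(increments=[[[0,0,0],[0,0,35],1],[[0,0,0],[0,0,75],1],[[0,0,0],[-20,10,106],1],[[0,0,0],[-60,30,106],1],[[0,0,0],[-100,50,106],1]])

```text
clock: 36.25
position: [620.0, 60.1, 150.2]
ee_rot: [0.71, 0.002, -0.705, -0.0]
contact_force: [-0.3, 1.3, -0.7]
gripper_width: 42.5
```

Call:
arm_command(increments=[[[0,0,0],[-40,15,0],1],[[0,0,0],[-75,30,0],1],[[0,0,0],[-109,48,0],1],[[0,0,0],[-109,48,-25],1],[[0,0,0],[-109,48,-60],1]])

```text
clock: 36.75
position: [511.2, 109.4, 91.9]
ee_rot: [0.711, 0.003, -0.703, -0.0]
contact_force: [0.5, -0.6, -1.1]
gripper_width: 42.5
```

```bash
python3 - <<'E'
from h import *
status(0,0)
im,P=snap("wrist","w14")
s,_=snap("side","s14")
cv2.imwrite("pics/c14.png",np.hstack([im[:,100:420],cv2.resize(s[120:220,190:310],(460,384))]))
E
```

```text
36.75 [ 0.52  0.36 -0.44  0.   -0.76  1.05] [511.2 109.4  91.9] F [ 0.5 -0.6 -1.1] w 42.5 corr [-0.3  0.7 -0.2]
36.75 [511.2 109.4  91.9] [ 0.52  0.36 -0.44  0.   -0.76  1.05] 42.5
36.8 [506.6 107.1  84.8] [ 0.52  0.37 -0.44 -0.   -0.76  1.05] 42.5
```

View pics/c14.png

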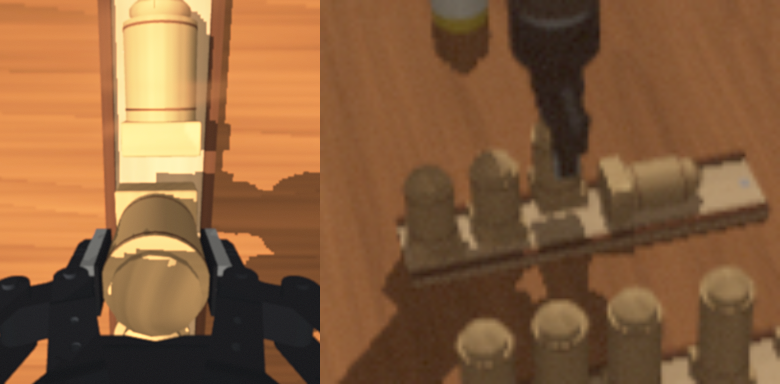

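It's centred between the strips and clear of its neighbours. I'll lower it and release.

Call:
arm_command(increments=[[[0,0.7,0],[3,0,-12],1],[[0,0.7,0],[3,0,-24],1],[[0,0.7,0],[3,0,-32],1],[[0,0.7,0],[3,0,-33],1],[[0,0.7,0],[3,0,-33],1]])

```text
clock: 37.35
position: [510.0, 106.5, 53.4]
ee_rot: [-0.702, 0.0, 0.713, -0.001]
contact_force: [-0.2, -0.6, -2.1]
gripper_width: 42.8
```

Call:
arm_command(increments=[[[0,0,0],[0,0,-1],1],[[0,0,0],[0,0,-2],1],[[0,0,0],[0,0,-2],0.6],[[0,0,0],[0,0,-2],0.3],[[0,0,0],[0,0,-2],0]])

```text
clock: 37.85
position: [510.2, 106.6, 51.6]
ee_rot: [-0.702, 0.0, 0.712, -0.001]
contact_force: [0.1, 0.8, -0.1]
gripper_width: 70.0
```

Call:
arm_command(increments=[[[0,0,0],[0,0,0],0],[[0,0,0],[0,0,40],0],[[0,0,0],[0,0,85],0],[[0,0,0],[0,0,130],0],[[0,0,0],[0,0,170],0]])

```text
clock: 38.35
position: [510.3, 106.6, 224.1]
ee_rot: [-0.702, -0.0, 0.712, -0.001]
contact_force: [0.9, -0.3, -1.3]
gripper_width: 85.4
```

```bash
python3 - <<'E'
from h import *
status(0,0)
im,P=snap("wrist","w15");clusters(im,P,roi=(350,720,60,160))
im,P=snap("side","s15");clusters(im,P,roi=(350,720,60,160))
E
```

```text
38.35 [ 0.51  0.22 -0.24 -0.01 -1.12  1.06] [510.3 106.6 224.1] F [ 0.9 -0.3 -1.3] w 85.4 corr [ 0.1 -0.8 -0.1]
38.35 [510.3 106.6 224.1] [ 0.51  0.22 -0.24 -0.01 -1.12  1.06] 85.4
pix [255.  80.] n 4205 hsv [ 20. 120. 247.] rect [596. 108.] [94. 46.] 0.1 zmax 56.0 zmed 51.0
pix [254. 219.] n 6800 hsv [ 17. 127. 228.] rect [451. 112.] [ 52. 162.] 89.0 zmax 102.0 zmed 84.0
38.4 [514.1 107.6 231.4] [ 0.51  0.21 -0.23 -0.   -1.12  1.06] 85.5
pix [252. 169.] n 285 hsv [ 16. 127.  94.] rect [503. 102.] [46. 48.] 0.0 zmax 99.0 zmed 64.0
pix [235. 172.] n 295 hsv [ 16. 128.  94.] rect [443. 106.] [45. 50.] 3.6 zmax 99.0 zmed 62.0
pix [275. 168.] n 323 hsv [ 16. 123. 117.] rect [590. 102.] [49. 93.] 86.4 zmax 55.0 zmed 44.0
pix [218. 176.] n 294 hsv [ 16.  129.   94.5] rect [383. 104.] [46. 51.] 0.1 zmax 99.0 zmed 64.0
```

short_2 is placed. Last one: short_1, lying at (596,108), foot x≈549.

Call:
arm_command(increments=[[[0,-0.8,0],[45,0,0],0],[[0,-0.8,0],[91,1,-20],0],[[0,-0.8,0],[91,1,-60],0],[[0,-0.8,0],[91,1,-105],0],[[0,-0.8,0],[91,1,-150],0]])

```text
clock: 38.95
position: [604.5, 108.6, 76.3]
ee_rot: [0.711, 0.002, -0.703, -0.001]
contact_force: [0.4, 0.3, -1.1]
gripper_width: 85.6
```

Call:
arm_command(increments=[[[0,0,0],[0,0,-30],0],[[0,0,0],[0,0,-50],0],[[0,0,0],[0,0,-62],0],[[0,0,0],[0,0,-62],0.3],[[0,0,0],[0,0,-62],0.3]])

```text
clock: 39.45
position: [605.2, 108.8, 15.0]
ee_rot: [0.712, 0.002, -0.702, -0.001]
contact_force: [0.4, -0.4, 0.8]
gripper_width: 60.4
```

```bash
python3 -c "
from h import *
status(0,0)"
```

```text
39.45 [ 0.44  0.59 -0.27  0.   -0.7   1.13] [605.2 108.8  15. ] F [ 0.4 -0.4  0.8] w 60.4 corr [-0.2  0.8 -0.1]
```

Call:
arm_command(increments=[[[0,0.8,0],[0,0,2],0.3],[[0,0.8,0],[0,0,2],1],[[0,0.8,0],[0,0,2],1],[[0,0.8,0],[0,0,2],1],[[0,0.8,0],[0,0,2],1]])

```text
clock: 39.95
position: [607.0, 109.4, 19.4]
ee_rot: [0.709, 0.003, -0.706, -0.001]
contact_force: [0.6, 0.3, 4.5]
gripper_width: 42.3
```

Call:
arm_command(increments=[[[0,0,0],[0,0,0],1],[[0,0,0],[0,0,35],1],[[0,0,0],[0,0,80],1],[[0,0,0],[0,0,125],1],[[0,0,0],[0,0,170],1]])

```text
clock: 40.45
position: [606.4, 109.3, 191.1]
ee_rot: [0.708, 0.003, -0.706, -0.001]
contact_force: [1.4, 0.0, -1.8]
gripper_width: 42.3
```

Call:
arm_command(increments=[[[0,0,-8],[10,-10,10],1],[[0,0,-16],[20,-20,20],1],[[0,0,-24],[30,-30,30],1],[[0,0,-32],[40,-40,40],1],[[0,0,-40],[50,-45,40],1]])

```text
clock: 40.95
position: [657.2, 63.6, 233.0]
ee_rot: [0.667, -0.241, -0.661, -0.245]
contact_force: [0.3, 0.4, -0.9]
gripper_width: 42.2
```

Call:
arm_command(increments=[[[0,0,-8],[13,-10,0],1],[[0,0,-16],[26,-20,0],1],[[0,0,-24],[39,-30,0],1],[[0,0,-32],[52,-40,0],1],[[0,0,-40],[64,-50,0],1]])

```text
clock: 41.45
position: [721.3, 13.2, 232.6]
ee_rot: [0.542, -0.456, -0.536, -0.458]
contact_force: [-0.6, -0.8, -1.3]
gripper_width: 42.1
```

Call:
arm_command(increments=[[[0,0,-8],[0,0,0],1],[[0,0,-10],[0,0,0],1],[[0,0,-10],[0,0,0],1],[[0,0,-10],[0,0,0],1],[[0,0,-10],[0,0,0],1]])

```text
clock: 41.95
position: [721.1, 13.3, 232.5]
ee_rot: [-0.501, 0.502, 0.495, 0.503]
contact_force: [-0.3, -0.4, -0.4]
gripper_width: 42.3
```

```bash
python3 -c "
from h import *
status(-90,0)"
```

```text
41.95 [ 0.24  0.55  0.28  0.01 -1.29 -0.26] [721.1  13.3 232.5] F [-0.3 -0.4 -0.4] w 42.3 corr [0.3 0.4 0.5]
```

Call:
arm_command(increments=[[[-8,0.2,0.2],[0,-5,0],1],[[-16,0.4,0.4],[0,-10,0],1],[[-24,0.4,0.5],[0,-15,0],1],[[-32,0.4,0.5],[0,-20,0],1],[[-40,0.4,0.5],[0,-25,0],1]])

```text
clock: 42.45
position: [721.5, -10.8, 233.7]
ee_rot: [0.645, -0.64, -0.295, -0.296]
contact_force: [0.2, 0.5, 0.0]
gripper_width: 42.1
```

Call:
arm_command(increments=[[[-8,0,0],[0,-2,-10],1],[[-16,0,0],[0,-4,-20],1],[[-24,0,0],[0,-6,-30],1],[[-32,0,0],[0,-8,-40],1],[[-40,0,0],[0,-8,-55],1]])

```text
clock: 42.95
position: [722.1, -17.7, 179.5]
ee_rot: [0.708, -0.701, -0.056, -0.057]
contact_force: [1.5, -0.5, -1.3]
gripper_width: 41.9
```

Call:
arm_command(increments=[[[0,0,0],[0,0,-25],1],[[0,0,0],[0,0,-50],1],[[0,0,0],[0,0,-75],1],[[0,0,0],[0,0,-95],1],[[0,0,0],[0,0,-105],1]])

```text
clock: 43.45
position: [721.9, -17.8, 72.4]
ee_rot: [0.708, -0.701, -0.057, -0.057]
contact_force: [-1.3, -0.5, -1.4]
gripper_width: 42.4
```

```bash
python3 - <<'E'
from h import *
status(-90,80)
a,_=snap("side","s16");b,_=snap("scene","sc16")
cv2.imwrite("pics/c16.png",np.hstack([cv2.resize(a[80:240,220:380],(400,400)),cv2.resize(b[90:250,230:390],(400,400))]))
E
```

```text
43.45 [ 0.46  1.01 -0.18  1.09 -1.58 -1.23] [721.9 -17.8  72.4] F [-1.3 -0.5 -1.4] w 42.4 corr [ 0.8  0.  -0.6]
43.45 [721.9 -17.8  72.4] [ 0.46  1.01 -0.18  1.09 -1.58 -1.23] 42.4
43.5 [721.7 -17.9  71.5] [ 0.46  1.01 -0.18  1.09 -1.58 -1.23] 42.0
```

View pics/c16.png

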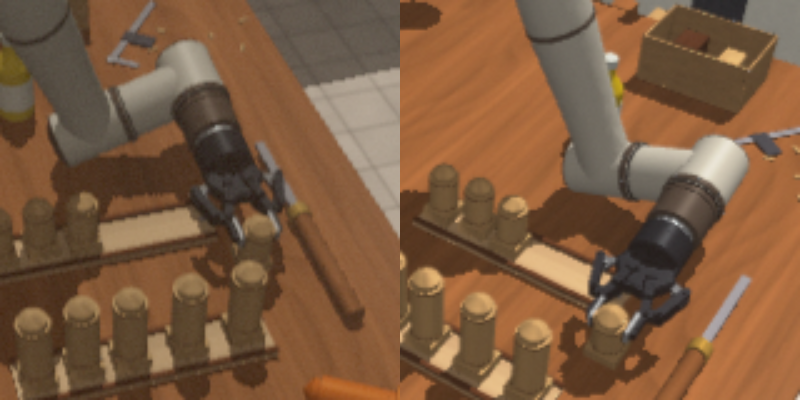

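Call:
arm_command(increments=[[[0,0,0],[0,0,-4],1],[[0,0,0],[0,0,-8],1],[[0,0,0],[0,0,-11],1],[[0,0,0],[0,0,-12],1],[[0,0,0],[0,0,-12],1]])

```text
clock: 44.05
position: [722.0, -17.7, 61.6]
ee_rot: [0.708, -0.701, -0.057, -0.057]
contact_force: [0.4, -0.8, -0.8]
gripper_width: 42.4
```

Call:
arm_command(increments=[[[0,0,0],[0,0,-1],1],[[0,0,0],[0,0,-1],1],[[0,0,0],[0,0,-2],1],[[0,0,0],[0,0,-2],1],[[0,0,0],[0,0,-2],1]])

```text
clock: 44.55
position: [722.0, -17.5, 61.3]
ee_rot: [0.708, -0.702, -0.055, -0.056]
contact_force: [-2.3, 0.9, 5.2]
gripper_width: 42.0
```

Contact. Now I'll release it and reorient above it.

Call:
arm_command(increments=[[[0,0,0],[0,0,0],0.7],[[0,0,0],[0,0,0],0.5],[[0,0,0],[0,0,0],0.3],[[0,0,0],[0,0,0],0.3],[[0,0,0],[0,0,0],0.3]])

```text
clock: 45.05
position: [722.0, -17.6, 60.6]
ee_rot: [0.708, -0.702, -0.056, -0.056]
contact_force: [-0.6, -0.3, -0.0]
gripper_width: 59.5
```

Call:
arm_command(increments=[[[0,0,0],[0,10,2],0.3],[[0,0,0],[0,30,6],0.3],[[0,0,0],[0,55,12],0.3],[[0,0,0],[0,70,50],0.3],[[0,0,0],[0,70,95],0.3]])

```text
clock: 45.55
position: [722.3, 57.2, 154.9]
ee_rot: [0.71, -0.7, -0.056, -0.055]
contact_force: [0.6, -0.1, 0.1]
gripper_width: 60.2
```

Call:
arm_command(increments=[[[8,0,0],[-20,0,30],0],[[16,0,0],[-40,0,60],0],[[24,0,0],[-60,0,80],0],[[32,0,0],[-80,0,80],0],[[40,0,0],[-100,0,80],0]])

```text
clock: 46.05
position: [622.0, 60.1, 236.9]
ee_rot: [0.649, -0.635, -0.294, -0.298]
contact_force: [0.4, -0.4, 0.0]
gripper_width: 85.2
```

Call:
arm_command(increments=[[[8,0,0],[0,-8,0],0],[[16,0,0],[0,-16,0],0],[[24,0,0],[0,-24,0],0],[[32,0,0],[0,-32,0],0],[[40,0,0],[0,-40,0],0]])

```text
clock: 46.55
position: [622.5, 22.5, 238.9]
ee_rot: [0.508, -0.493, -0.496, -0.503]
contact_force: [0.1, -1.2, -0.6]
gripper_width: 85.3
```

Call:
arm_command(increments=[[[0,0,8],[0,0,0],0],[[0,0,16],[0,0,0],0],[[0,0,24],[0,0,0],0],[[0,0,32],[0,0,0],0],[[0,0,40],[0,0,0],0]])

```text
clock: 47.05
position: [622.7, 24.4, 239.6]
ee_rot: [0.648, -0.286, -0.639, -0.301]
contact_force: [0.1, -0.4, 0.4]
gripper_width: 85.4
```

Call:
arm_command(increments=[[[0,0,8],[0,0,0],0],[[0,0,16],[0,0,0],0],[[0,0,24],[0,0,0],0],[[0,0,32],[0,0,0],0],[[0,0,40],[0,0,0],0]])

```text
clock: 47.55
position: [622.9, 26.5, 240.2]
ee_rot: [0.707, -0.044, -0.704, -0.061]
contact_force: [-0.4, -0.5, 0.3]
gripper_width: 85.3
```

```bash
python3 - <<'E'
from h import *
status(0,0)
im,P=snap("wrist","w17");clusters(im,P,roi=(500,790,-160,160))
E
```

```text
47.55 [ 0.29  0.37  0.02 -0.02 -1.21  1.14] [622.9  26.5 240.2] F [-0.4 -0.5  0.3] w 85.3 corr [-1.4  0.3  8.5]
47.55 [622.9  26.5 240.2] [ 0.29  0.37  0.02 -0.02 -1.21  1.14] 85.3
pix [268.  63.] n 2222 hsv [ 18. 128. 238.] rect [721.   6.] [46. 46.] 0.4 zmax 94.0 zmed 85.0
pix [402. 100.] n 4390 hsv [ 17. 130. 227.] rect [ 669. -108.] [45. 46.] 89.7 zmax 137.0 zmed 118.0
pix [405. 211.] n 7803 hsv [ 16. 129. 120.] rect [ 558. -110.] [115.  47.] 0.5 zmax 137.0 zmed 108.0
pix [207. 266.] n 2250 hsv [ 17. 129. 159.] rect [516. 107.] [32. 46.] 0.4 zmax 102.0 zmed 78.0
```

short_1 is standing at (721,6). I'll regrasp it from above and carry it to lane x≈600.

Call:
arm_command(increments=[[[-0.7,0.1,4],[40,-8,0],0],[[-1.4,0.3,8.5],[80,-16,0],0],[[-1.4,0.3,8.5],[98,-21,-30],0],[[-1.4,0.3,8.5],[98,-21,-70],0],[[-1.4,0.3,8.5],[98,-21,-112],0]])

```text
clock: 48.1
position: [722.2, 7.0, 127.5]
ee_rot: [0.708, 0.001, -0.707, 0.0]
contact_force: [0.1, 0.4, -0.1]
gripper_width: 85.4
```

Call:
arm_command(increments=[[[0,0,0],[0,0,-35],0],[[0,0,0],[0,0,-65],0],[[0,0,0],[0,0,-85],0],[[0,0,0],[0,0,-86],0.4],[[0,0,0],[0,0,-86],1]])

```text
clock: 48.6
position: [722.8, 8.1, 41.8]
ee_rot: [0.708, 0.002, -0.707, 0.0]
contact_force: [1.0, 0.4, 0.8]
gripper_width: 58.9
```

Call:
arm_command(increments=[[[0,0,0],[0,0,0],1],[[0,0,0],[0,0,0],1],[[0,0,0],[0,0,0],1],[[0,0,0],[0,0,0],1],[[0,0,0],[0,0,0],1]])

```text
clock: 49.1
position: [724.3, 8.7, 44.3]
ee_rot: [0.709, 0.002, -0.705, 0.0]
contact_force: [0.4, 1.8, 5.8]
gripper_width: 42.8
```

Call:
arm_command(increments=[[[0,0,0],[0,0,35],1],[[0,0,0],[0,0,70],1],[[0,0,0],[-20,20,80],1],[[0,0,0],[-60,50,80],1],[[0,0,0],[-90,75,80],1]])

```text
clock: 49.6
position: [632.1, 84.1, 124.2]
ee_rot: [0.709, 0.002, -0.705, -0.0]
contact_force: [0.2, -0.0, -1.0]
gripper_width: 42.1
```

```bash
python3 -c "
from h import *
status(0,0)"
```

```text
49.6 [ 0.39  0.49 -0.1  -0.   -0.97  1.19] [632.1  84.1 124.2] F [ 0.2 -0.  -1. ] w 42.1 corr [-0.2  0.3 -0.1]
```

Call:
arm_command(increments=[[[0,0,0],[-16,12,0],1],[[0,0,0],[-32,23.5,0],1],[[0,0,0],[-32,23.5,-20],1],[[0,0,0],[-32,23.5,-40],1],[[0,0,0],[-32,23.5,-50],1]])

```text
clock: 50.1
position: [598.3, 107.2, 72.3]
ee_rot: [0.708, 0.001, -0.707, -0.0]
contact_force: [-0.5, 0.0, -0.5]
gripper_width: 42.8
```

```bash
python3 - <<'E'
from h import *
status(0,0)
im,P=snap("wrist","w18")
# plinth vs strips: points just ahead of the finial
m=(P[...,0]>615)&(P[...,0]<640)&(P[...,1]>50)&(P[...,1]<165)&(P[...,2]<45)
p=P[m]
for y in range(62,156,4):
    q=p[(p[:,1]>=y)&(p[:,1]<y+4)];print(y,np.percentile(q[:,2],[10,50,90]).round(0) if len(q)>5 else None,end=" ")
E
```

```text
50.1 [ 0.44  0.51 -0.23 -0.   -0.83  1.13] [598.3 107.2  72.3] F [-0.5  0.  -0.5] w 42.8 corr [-0.1  0.1 -0.1]
50.1 [598.3 107.2  72.3] [ 0.44  0.51 -0.23 -0.   -0.83  1.13] 42.8
62 [-0.  0.  1.] 66 [12. 13. 14.] 70 [13. 13. 14.] 74 [ 8. 13. 14.] 78 [8. 9. 9.] 82 [8. 8. 9.] 86 [ 8.  9. 36.] 90 [ 8.  9. 37.] 94 [ 8.  9. 37.] 98 [ 8.  8. 37.] 102 [ 8.  9. 38.] 106 [ 8.  9. 37.] 110 [ 8.  9. 37.] 114 [ 8.  9. 37.] 118 [ 8.  9. 37.] 122 [ 8.  9. 37.] 126 [ 8.  9. 36.] 130 [ 8.  9. 10.] 134 [8. 8. 9.] 138 [ 8.  9. 14.] 142 [13. 13. 14.] 146 [13. 14. 14.] 150 [-0.  1.  1.] 154 [-0.  0.  1.]
```

The clear floor runs from y 76 to 140 and the plinth from 85 to 130, so it's centred. I'll lower and release.

Call:
arm_command(increments=[[[0,0,0],[0,0,-8],1],[[0,0,0],[0,0,-15],1],[[0,0,0],[0,0,-19],1],[[0,0,0],[0,0,-20],1],[[0,0,0],[0,0,-20],1]])

```text
clock: 50.65
position: [598.0, 106.6, 52.3]
ee_rot: [-0.707, -0.001, 0.707, -0.0]
contact_force: [-2.1, -1.5, 3.9]
gripper_width: 42.8
```

Call:
arm_command(increments=[[[0,0,0],[0,0,-1],1],[[0,0,0],[0,0,-1],1],[[0,0,0],[0,0,-1],0.6],[[0,0,0],[0,0,-1],0.3],[[0,0,0],[0,0,-1],0]])

```text
clock: 51.15
position: [598.4, 106.7, 51.3]
ee_rot: [0.707, 0.001, -0.707, -0.0]
contact_force: [-0.0, -0.6, -0.6]
gripper_width: 69.8
```

Call:
arm_command(increments=[[[0,0,0],[0,0,0],0],[[0,0,0],[0,0,40],0],[[0,0,0],[0,0,85],0],[[0,0,0],[0,0,130],0],[[0,0,0],[0,0,175],0]])

```text
clock: 51.65
position: [598.3, 106.7, 227.9]
ee_rot: [0.707, 0.001, -0.707, 0.0]
contact_force: [0.6, 0.6, 0.3]
gripper_width: 85.4
```

Call:
arm_command(increments=[[[0,0,0],[-20,30,20],0],[[0,0,0],[-40,70,40],0],[[0,0,0],[-60,110,60],0],[[0,0,0],[-80,150,60],0],[[0,0,0],[-100,190,60],0]])

```text
clock: 52.15
position: [497.6, 298.3, 288.8]
ee_rot: [0.708, 0.001, -0.706, -0.001]
contact_force: [0.7, -0.2, -1.2]
gripper_width: 85.5
```

```bash
python3 - <<'E'
from h import *
im,P=snap("side","s19");clusters(im,P,roi=(350,720,-330,350))
im2,P=snap("scene","sc19");clusters(im2,P,roi=(350,720,-330,350))
cv2.imwrite("pics/c19.png",np.hstack([cv2.resize(im[90:310,190:390],(400,440)),cv2.resize(im2[100:320,130:330],(400,440))]))
E
```

```text
52.15 [497.6 298.3 288.8] [ 0.82  0.27 -0.01 -0.   -1.28  0.75] 85.5
pix [276. 165.] n 281 hsv [ 16. 127.  93.] rect [591. 101.] [48. 46.] 88.9 zmax 100.0 zmed 61.0
pix [252. 169.] n 287 hsv [ 16. 129.  92.] rect [503. 104.] [45. 49.] 0.7 zmax 99.0 zmed 64.0
pix [235. 172.] n 294 hsv [ 16. 130.  91.] rect [443. 107.] [46. 51.] 4.6 zmax 100.0 zmed 63.0
pix [218. 176.] n 295 hsv [ 15. 132.  91.] rect [383. 102.] [45. 47.] 2.0 zmax 99.0 zmed 65.0
pix [318. 201.] n 444 hsv [ 16. 128.  94.] rect [ 665. -113.] [46. 50.] 0.1 zmax 134.0 zmed 82.0
pix [295. 207.] n 449 hsv [ 16. 127.  93.] rect [ 588. -114.] [45. 48.] 0.7 zmax 134.0 zmed 84.0
pix [272. 212.] n 448 hsv [ 16. 126.  92.] rect [ 511. -115.] [47. 50.] 2.0 zmax 135.0 zmed 86.0
pix [252. 215.] n 452 hsv [ 16. 126.  91.] rect [ 450. -113.] [46. 49.] 3.0 zmax 133.0 zmed 86.0
pix [234. 220.] n 459 hsv [ 16. 129.  92.] rect [ 390. -117.] [46. 45.] 0.4 zmax 134.0 zmed 85.0
pix [346. 238.] n 93 hsv [ 12. 196. 125.] rect [ 710. -243.] [19. 41.] 0.3 zmax 42.0 zmed 31.0
52.2 [495.4 303.1 288. ] [ 0.83  0.27 -0.01 -0.   -1.28  0.75] 85.7
pix [261. 174.] n 834 hsv [ 16. 127. 106.] rect [449. 111.] [ 63. 166.] 89.9 zmax 102.0 zmed 61.0
pix [295. 190.] n 303 hsv [ 16. 127. 107.] rect [596. 104.] [47. 49.] 1.9 zmax 101.0 zmed 62.0
pix [225. 206.] n 1308 hsv [ 16. 126. 109.] rect [ 455. -114.] [169.  49.] 0.4 zmax 136.0 zmed 83.0
pix [260. 224.] n 472 hsv [ 16. 126. 107.] rect [ 593. -107.] [46. 57.] 0.4 zmax 136.0 zmed 85.0
pix [282. 235.] n 493 hsv [ 16. 127. 107.] rect [ 670. -112.] [48. 46.] 89.9 zmax 136.0 zmed 84.0
```

View pics/c19.png

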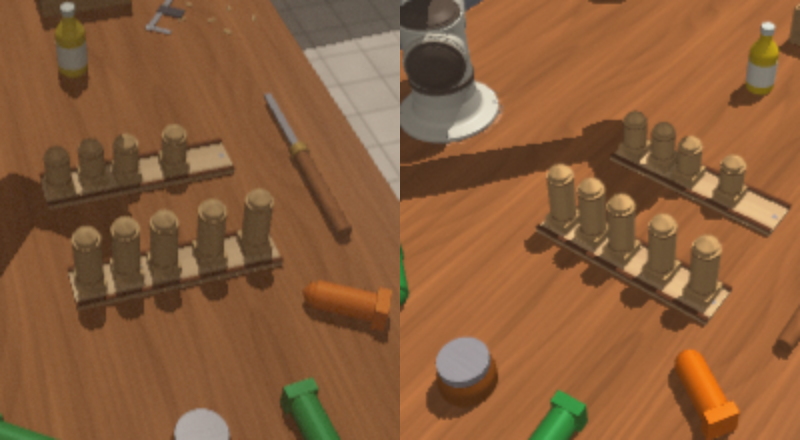

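The final picture shows four shorts standing in the left lane and five talls in the right lane, with nothing left on the bench and the glue, wax and look-alikes in place. I'll hand it in.

```bash
python3 - <<'E'
from h import *
z=np.load("pics/sc19.npz");clusters(z["im"],z["P"],roi=(100,1000,-450,700))
print(arm.job_done())
E
```

```text
pix [348. 117.] n 801 hsv [ 15. 127.  95.] rect [553. 660.] [ 79. 201.] 89.5 zmax 93.0 zmed 59.0
pix [311. 130.] n 397 hsv [ 23. 127. 124.] rect [484. 429.] [58. 50.] 44.7 zmax 151.0 zmed 82.0
pix [261. 174.] n 834 hsv [ 16. 127. 106.] rect [449. 111.] [ 63. 166.] 89.9 zmax 102.0 zmed 61.0
pix [295. 190.] n 303 hsv [ 16. 127. 107.] rect [596. 104.] [47. 49.] 1.9 zmax 101.0 zmed 62.0
pix [225. 206.] n 1308 hsv [ 16. 126. 109.] rect [ 455. -114.] [169.  49.] 0.4 zmax 136.0 zmed 83.0
pix [341. 242.] n 642 hsv [ 12. 161. 150.] rect [822.  52.] [ 31. 365.] 0.7 zmax 33.0 zmed 25.0
pix [260. 224.] n 472 hsv [ 16. 126. 107.] rect [ 593. -107.] [46. 57.] 0.4 zmax 136.0 zmed 85.0
pix [124. 235.] n 512 hsv [ 62. 155. 128.] rect [ 249. -370.] [ 46. 133.] 54.5 zmax 48.0 zmed 41.0
pix [282. 235.] n 493 hsv [ 16. 127. 107.] rect [ 670. -112.] [48. 46.] 89.9 zmax 136.0 zmed 84.0
pix [165. 281.] n 521 hsv [169.  11. 160.] rect [ 480. -420.] [59. 79.] 89.9 zmax 63.0 zmed 59.0
pix [282. 296.] n 706 hsv [ 13.  227.  217.5] rect [ 763. -263.] [ 46. 128.] 56.7 zmax 48.0 zmed 42.0
pix [211. 309.] n 428 hsv [ 63. 153. 138.] rect [ 633. -418.] [46. 65.] 3.4 zmax 48.0 zmed 43.0
the job is handed in; nothing more can be done
None
```

All five loose finials I found now stand upright in their proper lanes, and the job is handed in at about 52 s on the robot's clock. I never saw short_3 in any picture, so I took it as absent.

- **Tall ones:** tall_3 was moved from above. tall_1 and tall_2 were gripped lying, turned upright and set down in the tall lane.
- **Short ones:** short_2 and short_1 were first stood up on the free bench beyond the lanes, because placing them directly would have brought the wrist close to the glue bottle. They were then regrasped from above and set in the short lane.

**Last checks:** the side and scene cameras show five talls (tops about 135 mm) and four shorts (tops about 100 mm), counting the fixed patterns, all standing between the strips. No wooden finial was left on the bench. The glue bottle measured within a couple of millimetres of its first position. I did not measure the wax jar at the start, but it looks unmoved. The green and orange look-alikes were not touched, and the gripper was open and clear.

The two cameras disagreed by up to about 7 mm on positions. Two scene-camera outlines in the tall lane came out wider than expected, but the tops were at the right height and the last picture showed those finials upright. No other check failed.

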